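# Carry a top-heavy electrode column between docks, upright

## Task

Take the carrier with the tall, loosely pivoted electrode column by its black handle out of its dock, keep it in the air well clear of both docks with the column balanced upright for at least five seconds without a break so that its bubble rises, and seat it gently in the empty dock with the column's foot in the slot; let go and leave it at rest. Never let the column tip over or touch it with the arm, never tip the carrier as far as 20 degrees, and leave the other glassware and small things where they are.

Things in the scene. Friction and masses are not known exactly. Their poses are not given: they have to be found in the camera images.
- carrier: Aluminium carrier, 0.37 kg nominal without column. Origin under the middle of the handle, on its underside; x along the bar towards the column, z up. Bar 40 wide, 12 thick, x -112 to 80 mm; grey weight box (44 x 38 x 46) at x -88; rectangular yoke x 77 to 202 mm, 78 mm wide, 12 thick, round the column, bearings to z 48. All in mm.
- handle (a point): Best grasp point on the carrier's black handle block: 35 mm above the carrier's origin, level with the column's pivot axis. The block is 40 mm along the carrier's x, 26 mm along y, and ends 27 mm above this point. Grip it from above across its 40 mm (fingers closing along the carrier's x). Axes as the carrier's.
- column: Electrode column: 22 mm glass tube, black head 40 mm diameter, steel foot 30 mm diameter and 40 mm high. 0.30 kg nominal, up to 15 percent off. Origin on its pivot axis, at (125, 0, 35) mm of the carrier, along the carrier's x; z up the column. Swings about that axis only, stops 0.6 rad either side of square to the carrier. Mass centre 5 mm above pivot, inertia there 0.0027 kg m2.
- column_top (a point): Top centre of the column's head, 150.5 mm above the pivot. Dynamics: gravity tips the column by 0.015 N m per rad of lean; a spring of 0.0072 N m/rad pulls it square to the carrier; damping 0.0005 N m s/rad. Unstable, time constant 0.6 s: lean'' = 2.9 lean + 2.7 f - 0.56 a; f: carrier tilt about its x (same sense as lean), a: pivot's acceleration in the lean's direction (m/s2).
- column_foot (a point): Underside centre of the column's steel foot, 105 mm below the pivot. Well clear of a dock's slot when over 130 mm above the table. To right the column, tilt the carrier about its x against the lean by clearly more than the lean (the spring pulls the column after it). While the foot is in a slot, sideways shake of the carrier knocks the column: lift straight up and tilt little until lifted 30 mm.
- dock_a: Dock that holds the carrier at the start, left or right of the other. Origin on the table under the handle of a seated carrier; x from rear to front post, z up. Grey foot plate 330 x 90 mm; rear post (x -90 mm, 46 mm wide) and front post (x 190 mm, 84 mm wide) carry the carrier's underside 130 mm high, between flared lips with 3 to 5 mm play.
- dock_b: Empty dock, the destination, same shape as the other. Origin on the table under the handle of a seated carrier; x from rear to front post, z up. Grey foot plate 330 x 90 mm; rear post (x -90 mm, 46 mm wide) and front post (x 190 mm, 84 mm wide) carry the carrier's underside 130 mm high, between flared lips with 3 to 5 mm play.
- dock_b_seat (a point): Where the carrier's origin belongs in the empty dock, 130 mm above the table; axes as the dock's. The dock's lips rise up to 12 mm above this.
- dock_b_slot (a point): Middle of the slot for the column's foot, 125 mm along the empty dock's x, 80 mm above the table. Two white cheeks 40 mm apart along y, up to 90 mm high, above them a flared mouth up to 116 mm high and about 80 mm wide. A seated column's foot ends 60 mm above the table and can lean about 0.06 rad. The other dock has the same slot.
- cap: Bystander: yellow screw cap, 38 mm diameter, 14 mm high, between the docks. Origin under its centre.
- vial: Bystander: amber vial, 28 mm diameter, 50 mm high, between the docks. Origin under its centre.
- jar: Bystander: open glass jar, 70 mm diameter, 110 mm high, outside the docks. Origin under its centre.
- flask: Bystander: conical flask, 76 mm wide, 110 mm high, outside the docks. Origin under its centre.
- tweezers: Bystander: steel tweezers lying flat, 140 mm long, outside the docks. Origin at their middle, on the table.

How it is judged (in metres and radians):
On the way:
1. the carrier is kept in the air with the column's foot well clear of both docks and the column within 0.15 rad of upright, without a break (height (world z) of column_foot above 0.125 m and angle between column's own z axis and vertical below 0.15 rad), for 4.8 s.
At the end, for the whole second after the job is handed in: The carrier rests in the empty dock: its origin within 15 mm (horizontally) and 8 mm (height) of the seat, level within 0.06 rad, the column within 0.15 rad of upright with its pivot within 25 mm of over the slot and its foot below 80 mm, slower than 0.02 m/s and 0.2 rad/s (horizontal distance between carrier and dock_b_seat below 0.015 m and height (world z) of carrier between 0.122 and 0.138 m and angle between carrier's own z axis and vertical below 0.06 rad and angle between column's own z axis and vertical below 0.15 rad and horizontal distance between column and dock_b_slot below 0.025 m and height (world z) of column_foot below 0.08 m and linear speed of carrier below 0.02 m/s and angular speed of column below 0.2 rad/s); the robot touches nothing.
It fails at once if the column leans more than 0.35 rad from upright (angle between column's own z axis and vertical above 0.35 rad).
It fails at once if the carrier tips more than 0.35 rad (angle between carrier's own z axis and vertical above 0.35 rad).
It fails at once if the arm or its fingers touch the column (contact force between column and the fingers above 1 N or contact force between column and the arm above 1 N).
It fails at once if the carrier is slammed into the empty dock (over 40 N) (contact force between carrier and dock_b above 40 N).
It fails at once if a bystander is moved by more than 30 mm (distance of any of cap, vial, jar, flask, tweezers from where it was at the start of the episode above 0.03 m).
It also fails if it takes over 54 s, if anything falls off the work surface, if the arm or the gripper's body presses on something with over 40 N, if the wrist force passes 120 N, or if a joint passes its speed limit or range.

## Robot

A 6-joint arm with a two-finger parallel gripper is mounted at the origin on the work surface. World frame = base frame: x ahead of the robot, y to its left, z up, the work surface at z = 0. Lengths are in mm, angles in rad, forces in N, time in s.
With the tool pointing down it reaches from about 350 to 775 mm from the base axis. Payload 7.3 kg.
Tool frame: the origin (TCP) lies on the centre line of the jaws, within the pads' length; the fingertips stand 14 mm ahead of it and the grasp point (between the pads) lies 5 mm behind it; z points along the fingers, y is the line along which they close (so a half turn about z gives the same grasp; the last joint's range is limited). The gripper opens to 92 mm and grips with 3 to 60 N. Pads are 19 mm wide; open, the fingers measure 130 mm over their backs; the gripper's body (75 mm by 190 mm) begins 47 mm behind the grasp point.
Start: joints at [-1.374, 0.342, 1.524, -0, 1.275, -0.146], TCP at [176.489, -494.465, 240.741] pointing down, gripper open.
Joint ranges: [-2.53, 2.53], [-0.77, 2.02], [0.04, 2.7], [-1, 4.14], [0.28, 2.66], [-3.11, 3.11]. Speed limits (rad/s): [2.57, 2.57, 3.14, 3.14, 3.14, 3.14].

## Interface

Orientations are given as [roll, pitch, yaw] about the fixed x, y, z axes, in that order (R = Rz(yaw) Ry(pitch) Rx(roll)).
In Python, from plant import get_obs, capture, bot, spot_in, trace, pinpoint gives the robot as it stands.
- The arm moves only by the tool play_rows, never from a script. Its argument "rows" is a list of rows, each a list of 2 entries, a list of its own where there are three numbers: the shift along the world's x, y, z in units of 3 cm (1.0 is 3 cm), then the turn, a rotation vector about the world's x, y, z in units of 8 degrees (1.0 is 8 degrees). A call has 1 to 12 rows; each row shifts and turns the commanded pose from where the row before left it; what a row does not reach is not made up. A row lasts 1/8 s, in which the tool goes at most 62.5 mm and 10.7 degrees, less where a joint would pass 70% of its speed; a pose out of reach is approached as far as the arm can. A call with a number of a shift or a turn outside -1 to 1 is refused whole. A call with a gripper value outside its range is refused whole. "hand" is the opening, from -1 (shut) to 1 (fully open), set as the call begins (left out, the last holds). The fingers move at their own pace and stop on an object; the grip force is fixed at half the most. Time passes only in rows, so rows that do not move let the fingers close. It gives the time, the measured TCP pose, the force, the opening and the grip force at its end, in the units of the state.
- get_obs(): the state, without advancing time (a new reading comes with each control period).
- capture(name): name is "scene" or "top" or "wrist"; returns a dict with "frame" (400x640x3 uint8, red, green, blue), "fov_y" (degrees; the focal length in pixels is half the picture's height over the tangent of half this angle, whatever the lens; pixels are square), "cx", "cy" (the principal point, pixels), "rvec" (rotation vector, rad) and "tvec" (3), from world to camera coordinates, as OpenCV has them; the wrist camera has in their place "hand_eye" (4x4, takes a point from camera to tool coordinates, whose origin is the TCP and whose axes are the flange's). Camera axes: x right, y down, z forward; pixel columns grow to the right and rows downward; lengths in mm; the calibration is good to about 2 mm. A picture is of the moment at which its call begins: read the wrist's pose just before it. There is no depth.
- bot.close_job(): hands the job in; it is judged then, once.
Trained networks look in the newest picture that a camera, given by its name, has taken for a name from the list of things; names that differ only in an ending like _2 or _b are one class to them, and where a whole thing is asked for, a point or a joint stands for the part that bears it (a point fixed in the world has none). Each returns a list of dicts, best first, with "p" (0 to 1); they miss things now and then, are a little off and sometimes report something else, mostly with a low value. They report only what shows in the picture. A call takes as long as a camera call.
- spot_in(query, camera): "at" ([row, column] in pixels, amid what is visible of it).
- trace(query, camera): "mask" (400x640 bool, what is visible of it) and "at" ([row, column] in pixels, amid what is visible of it).
- pinpoint(query, camera): "at" ([row, column] in pixels: a listed point, or the origin of a listed thing).
The state is a dict: "time": time; "joint_positions": joint angles; "dq": joint speeds; "tau": joint torques, N m; "tool_pos": TCP position; "tcp_rot": TCP orientation; "contact_force": force on the tool from outside, world axes, zero at the start; "moment": the same for the moment, N m; "grip_width": finger opening in mm; "finger_force": force on a finger pad.
Only numpy, scipy, OpenCV 4.12 (cv2) and the standard library are available. Lean on these libraries where they do the work, as an engineer would, in place of code of your own. Each camera call takes 0.05 s, during which the arm holds its last target. There are 200 camera calls.

## Working session

There is one attempt and no reset: what is moved stays moved. The work goes in short steps, Python scripts to look and compute and a tool call to move; the robot and the scene stay as the last step left them, time stands still between calls to the robot, and variables do not carry over. Pictures are saved under pics/ and viewed, at most 10 in all, crops included, and the job is handed in when it is done.

Besides the shell and the picture viewer there is one more tool, called after "Request:" in YAML: its name, and indented under it one key for each argument. play_rows: Moves the arm, as the interface text tells. Shifts and turns lie within -1 to 1; 1 stands for 3 cm of shift or 8 degrees of turn. Its arguments: {"type":"object","properties":{"rows":{"type":"array"},"hand":{"type":"number"}},"required":["rows"]}

```bash
mkdir -p pics; ls
cat > h.py <<'E'
import numpy as np, cv2
from plant import get_obs, capture, bot, spot_in, trace, pinpoint
def K(c):
    f=200/np.tan(np.radians(c["fov_y"])/2); return f,c["cx"],c["cy"]
def ray(c,at):
    f,cx,cy=K(c); R=cv2.Rodrigues(np.array(c["rvec"],float))[0]; t=np.array(c["tvec"],float).ravel()
    d=R.T@np.array([(at[1]-cx)/f,(at[0]-cy)/f,1]); o=-R.T@t; return o,d/np.linalg.norm(d)
def atz(c,at,z):
    o,d=ray(c,at); return o+d*(z-o[2])/d[2]
def proj(c,p):
    f,cx,cy=K(c); R=cv2.Rodrigues(np.array(c["rvec"],float))[0]; q=R@np.array(p,float)+np.array(c["tvec"],float).ravel()
    return [cy+f*q[1]/q[2],cx+f*q[0]/q[2]]
def tri(rs):
    A=np.zeros((3,3));b=np.zeros(3)
    for o,d in rs:
        P=np.eye(3)-np.outer(d,d);A+=P;b+=P@o
    x=np.linalg.solve(A,b); return x,[float(np.linalg.norm((np.eye(3)-np.outer(d,d))@(x-o))) for o,d in rs]
E
python3 - <<'E'
from h import *
np.set_printoptions(precision=1,suppress=True)
Z=dict(handle=165,column_top=315.5,column_foot=60,dock_a=0,dock_b=0,dock_b_seat=130,dock_b_slot=80,carrier=130,column=165,cap=0,vial=0,jar=0,flask=0,tweezers=0)
C={}
for n in("scene","top"):
    C[n]=c=capture(n); cv2.imwrite(f"pics/{n}0.png",c["frame"][:,:,::-1])
    print(n,c["fov_y"],ray(c,(200,320)))
    for q,z in Z.items():
        print(q,[(round(r["p"],2),np.round(r["at"]),atz(c,r["at"],z)[:2]) for r in pinpoint(q,n)[:3]])
print(get_obs())
E
```

```text
pics
scene 55.74150313589431 (array([ 819.9, -572.4,  908.6]), array([-0.3,  0.6, -0.7]))
handle [(0.66, array([158., 344.]), array([469.9, 191.8]))]
column_top [(0.62, array([131., 384.]), array([585.5, 176.6]))]
column_foot [(0.86, array([203., 372.]), array([588.8, 158.9]))]
dock_a [(0.93, array([196., 341.]), array([470.5, 189.2])), (0.58, array([290., 284.]), array([ 492.2, -185.7])), (0.18, array([166., 341.]), array([404.6, 315.1]))]
dock_b [(0.93, array([196., 341.]), array([470.5, 189.2])), (0.58, array([290., 284.]), array([ 492.2, -185.7])), (0.18, array([166., 341.]), array([404.6, 315.1]))]
dock_b_seat [(0.58, array([198., 370.]), array([595.4, 111.6]))]
dock_b_slot [(0.84, array([304., 327.]), array([ 629.9, -202.1]))]
carrier [(0.85, array([166., 340.]), array([461.6, 188.8]))]
column [(0.64, array([236., 304.]), array([ 515.3, -111.4])), (0.3, array([365., 233.]), array([ 551.6, -434.4]))]
cap [(0.59, array([259., 355.]), array([615.2,  -7.5]))]
vial [(0.57, array([292., 288.]), array([ 505.5, -185.4])), (0.54, array([239., 304.]), array([450.9, -17.4]))]
jar [(0.83, 
[... 1016 characters left out ...]
1, 170.1]))]
cap [(0.44, array([178., 322.]), array([605.8, -18.1]))]
vial [(0.44, array([224., 322.]), array([453.7, -14.4]))]
jar [(0.92, array([193., 193.]), array([565.9, 409.3]))]
flask [(0.98, array([209., 437.]), array([ 494.3, -398.1]))]
tweezers [(0.55, array([240., 212.]), array([409.1, 342.9]))]
{'time': 1.5, 'joint_positions': array([-1.4,  0.3,  1.5,  0. ,  1.3, -0.1]), 'dq': array([-0., -0., -0.,  0., -0.,  0.]), 'tau': array([ -0. , -43.1, -24.4,   0.1,   0. ,  -0. ]), 'tool_pos': array([ 176.5, -494.5,  240.7]), 'tcp_rot': array([3.1, 0. , 0.3]), 'contact_force': array([ 0.1, -0.6, -0.6]), 'moment': array([ 0., -0.,  0.]), 'finger_force': 0.0, 'grip_width': 91.83705763285597}
```

View pics/top0.png

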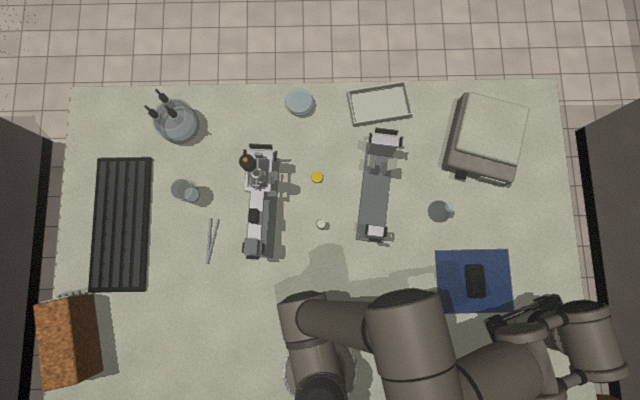

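View pics/scene0.png

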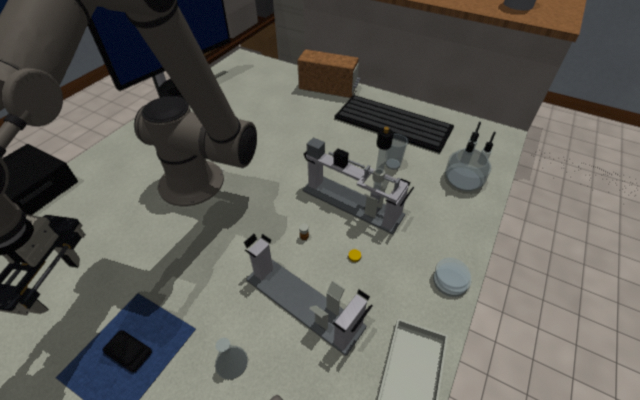

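The top view shows dock A (left) with the carrier: handle at about (216,253), head at about (160,246). Empty dock B is on the right, with its rear post near (232,375) and front post near (142,385). The scene view agrees, and the column leans only slightly. I'll move over dock B for a close look.

Request:
play_rows:
  rows:
    - [[0.8,0.85,0.4],[0,0,0.75]]
    - [[0.8,0.85,0.4],[0,0,0.75]]
    - [[0.8,0.85,0.4],[0,0,0.75]]
    - [[0.8,0.85,0.4],[0,0,0.75]]
    - [[0.8,0.85,0.4],[0,0,0.75]]
    - [[0.8,0.85,0.4],[0,0,0.75]]
    - [[0.8,0.85,0.4],[0,0,0.75]]
    - [[0.8,0.85,0.4],[0,0,0.75]]
    - [[0.8,0.85,0.4],[0,0,0.75]]
    - [[0.8,0.85,0.4],[0,0,0.75]]
    - [[0.8,0.85,0.4],[0,0,0.75]]
    - [[0.0,0.0,0.0],[0,0,0.5]]
  hand: 1

```text
time: 3.0
tool_pos: [442.0, -212.4, 373.6]
tcp_rot: [3.14, 0.001, 1.57]
contact_force: [0.2, -1.2, -0.6]
grip_width: 91.6
finger_force: 0.0
```

```bash
cat >> h.py <<'E'
from scipy.spatial.transform import Rotation as Ro
def Rt(o): return Ro.from_euler("xyz",o["tcp_rot"]).as_matrix()
def wcap():
    o=get_obs(); c=dict(capture("wrist")); H=np.array(c["hand_eye"]); T=np.eye(4); T[:3,:3]=Rt(o); T[:3,3]=o["tool_pos"]
    E=np.linalg.inv(T@H); c["rvec"]=cv2.Rodrigues(E[:3,:3])[0]; c["tvec"]=E[:3,3]; return c,o
E
python3 - <<'E'
from h import *
np.set_printoptions(precision=2,suppress=True)
c,o=wcap(); print(o["time"],o["tool_pos"],o["tcp_rot"]); print(c["hand_eye"],c["fov_y"],c["cx"],c["cy"])
cv2.imwrite("pics/w1.png",c["frame"][:,:,::-1])
t=capture("top"); cv2.imwrite("pics/t1.png",cv2.resize(t["frame"][120:270,220:420,::-1],(800,600),interpolation=cv2.INTER_CUBIC))
for q,z in dict(dock_b=0,dock_b_seat=130,dock_b_slot=80,vial=0,cap=0,flask=0).items():
    print(q,[(round(r["p"],2),np.round(r["at"]),atz(c,r["at"],z)[:2]) for r in pinpoint(q,"wrist")[:3]])
E
```

```text
3.0 [ 441.98 -212.45  373.64] [3.14 0.   1.57]
[[  -0.     -0.97   -0.25   66.18]
 [   1.     -0.     -0.     -0.21]
 [   0.     -0.25    0.97 -144.04]
 [   0.      0.      0.      1.  ]] 69.54063118656165 323.5552068482745 197.3076940943544
dock_b [(0.93, array([148., 362.]), array([ 510.13, -188.19]))]
dock_b_seat [(0.95, array([154., 372.]), array([ 506.68, -186.12]))]
dock_b_slot [(0.56, array([163., 450.]), array([ 634.13, -204.28]))]
vial [(0.67, array([ 38., 326.]), array([447.46, -11.85]))]
cap [(0.82, array([ 31., 427.]), array([609.77,  -1.1 ])), (0.32, array([154., 371.]), array([ 527.99, -199.17]))]
flask [(0.89, array([260., 346.]), array([ 487.21, -406.81]))]
```

View pics/w1.png

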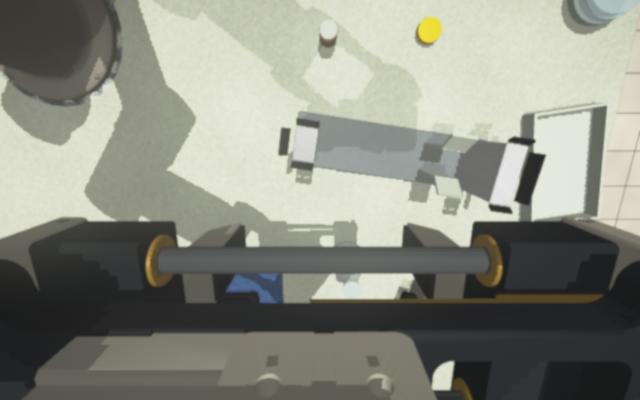

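View pics/t1.png

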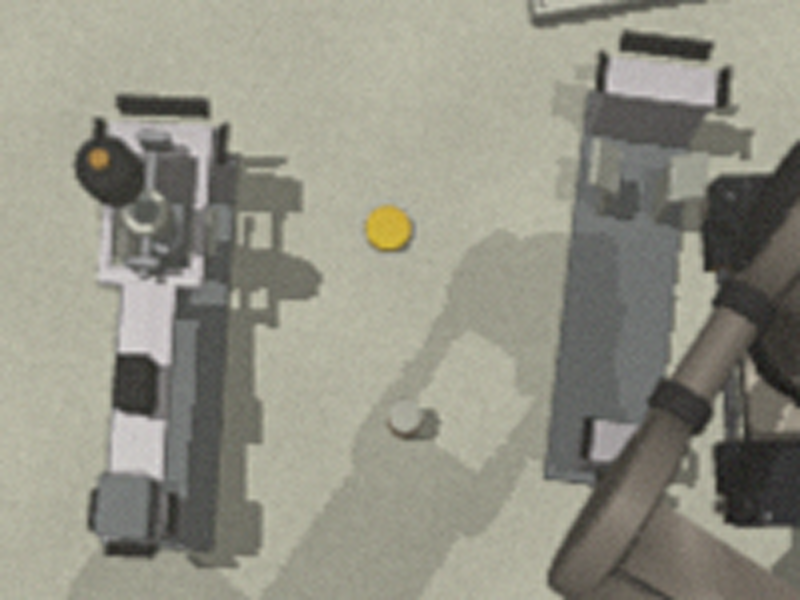

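The wrist view shows dock B's rear post top centred near (row 145, col 306) and front post top near (174, 511). In the top crop, dock A's handle is at crop (137,383), the weight box at (128,510) and the head at (112,170). The vial and cap lie between the docks.

Run:
```python
from h import *
np.set_printoptions(precision=1,suppress=True)
c,o=wcap()
P=lambda at,z:atz(c,at,z)[:2]
r=P((145,306),130);f=P((174,511),130); print("posts wrist",r,f,np.linalg.norm(f-r),np.degrees(np.arctan2(*(f-r)[::-1])))
# plate edges
a,b=P((114,300),0),P((133,440),0);print("plate edge",a,b,np.degrees(np.arctan2(*(b-a)[::-1])))
t=capture("top"); s=capture("scene")
Q=lambda x,y:(120+y/4-.4,220+x/4-.4)
A=lambda x,y,z:atz(t,Q(x,y),z)[:2]
print("A: handle",A(137,383,192),"box",A(128,510,182), "dock plate right edge",A(238,155,8),A(212,550,8), "front white",A(155,128,142))
print("bar L/R edges", A(123,285,142),A(113,475,142),A(174,285,142),A(162,475,142))
print("B front post",A(662,80,130),"plate left",A(586,120,8),A(547,478,8))
for q in ("handle","column_top","column_foot","carrier","dock_b_slot","dock_b_seat"):
    rs=[]
    for n,cc in (("top",t),("scene",s),("wrist",c)):
        z=pinpoint(q,n)
        if z: rs.append(ray(cc,z[0]["at"])); print(q,n,round(z[0]["p"],2),np.round(z[0]["at"],1))
    if len(rs)>1: print("   tri",tri(rs))
```

```text
posts wrist [ 417.  -175.2] [ 694.4 -216.3] 280.363804112227 -8.432646384691981
plate edge [ 400.  -131.5] [ 644.3 -165.5] -7.924187251963179
A: handle [463.1 177.9] box [375.  185.4] dock plate right edge [676.2 122.7] [349.  145.7] front white [662.5 172.9]
bar L/R edges [542.6 196.3] [402.3 202.9] [541.8 158.5] [401.5 167.2]
B front post [ 695.6 -213.9] plate left [ 700.2 -170.6] [ 400.7 -126.2]
handle top 0.62 [212.4 254.9]
handle scene 0.61 [160.1 341.7]
   tri (array([472.9, 177.5, 168.2]), [1.9192430593008178, 1.9192430593006238])
column_top top 0.7 [154.5 244.5]
column_top scene 0.75 [131.4 386.8]
column_top wrist 0.24 [ 29.9 427.8]
   tri (array([575. ,  66.8, 337.6]), [112.13030083308811, 65.77756531179942, 169.02494112646235])
column_foot top 0.95 [180.4 260.6]
column_foot scene 0.93 [204.4 371.8]
   tri (array([588.9, 175.9,  40.2]), [7.341534521116132, 7.341534521116027])
carrier top 0.59 [217.8 253.5]
carrier scene 0.76 [167.1 339.8]
   tri (array([462.5, 188.1, 126.9]), [1.5674066415729924, 1.567406641573009])
dock_b_slot top 0.88 [164.4 382.9]
dock_b_slot scene 0.61 [305.4 328.1]
dock_b_slot wrist 0.66 [163.9 450.4]
   tri (array([ 631.3, -208.5,   84.7]), [3.7032869293274575, 3.89709577767713, 0.6780633832228652])
dock_b_seat top 0.67 [200.4 380.2]
dock_b_seat scene 0.74 [265.8 282.6]
dock_b_seat wrist 0.93 [154.2 376.1]
   tri (array([ 506.3, -189.5,  136. ]), [0.7022019750978639, 3.9887390301904375, 3.512615445754719])
```

Request:
play_rows:
  rows:
    - [[0.05,1,0],[0,0,0]]
    - [[0.05,1,0],[0,0,0]]
    - [[0.05,1,0],[0,0,0]]
    - [[0.05,1,0],[0,0,0]]
    - [[0.05,1,0],[0,0,0]]
    - [[0.05,1,0],[0,0,-0.1]]
    - [[0.05,1,-0.2],[0,0,-0.1]]
    - [[0.05,1,-0.2],[0,0,-0.1]]
    - [[0.05,1,-0.2],[0,0,-0.1]]
    - [[0.0,0.8,-0.2],[0,0,0]]
    - [[0.0,0.5,0],[0,0,0]]
    - [[0.0,0.0,0.0],[0,0,0]]

```text
time: 5.95
tool_pos: [454.1, 95.5, 349.0]
tcp_rot: [3.141, 0.0, 1.51]
contact_force: [1.3, -0.2, -1.1]
grip_width: 92.2
finger_force: 0.0
```

Run:
```python
from h import *
np.set_printoptions(precision=1,suppress=True)
c,o=wcap(); print(o["time"],o["tool_pos"],o["tcp_rot"])
cv2.imwrite("pics/w2.png",c["frame"][:,:,::-1])
t=capture("top"); s=capture("scene")
for q,z in (("handle",165),("column_top",315.5),("column_foot",60),("carrier",130),("column",165)):
    rs=[]
    for n,cc in (("top",t),("scene",s),("wrist",c)):
        r=pinpoint(q,n)
        if r: rs.append(ray(cc,r[0]["at"])); print(q,n,round(r[0]["p"],2),np.round(r[0]["at"],1),atz(cc,r[0]["at"],z)[:2])
```

```text
5.95 [454.1  95.5 349. ] [3.1 0.  1.5]
handle top 0.76 [215.7 256.9] [465.2 173.3]
handle scene 0.76 [158.5 343.2] [470.7 187.7]
handle wrist 0.89 [102.8 328.3] [464.4 183.2]
column_top top 0.61 [160.6 244.2] [589.5 183.8]
column_top scene 0.75 [131.6 383.6] [584.7 174.7]
column_top wrist 0.85 [ 77.5 548.1] [588.3 179.4]
column_foot scene 0.87 [203.2 373.7] [591.9 160.6]
column_foot wrist 0.62 [113.3 411. ] [584.9 168.4]
carrier top 0.95 [217.7 257.7] [463.4 176.1]
carrier scene 0.72 [168.1 339.3] [463.5 179.3]
carrier wrist 0.81 [105.2 328.5] [465.2 182.7]
column top 0.69 [176.2 257.7] [581.5 171.3]
column scene 0.86 [173.7 375.8] [580.3 175.3]
column wrist 0.67 [104.2 445.5] [591.4 173.9]
```

View pics/w2.png

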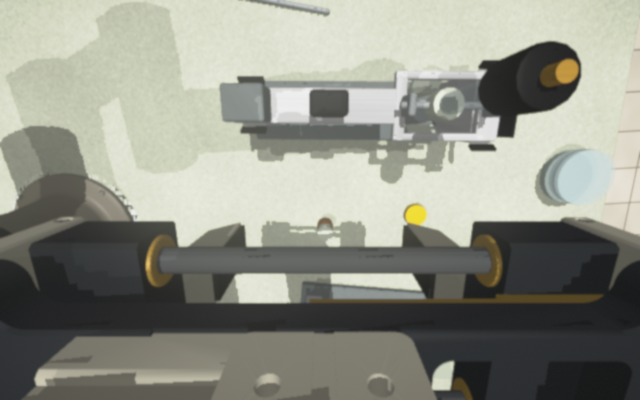

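Run:
```python
from h import *
np.set_printoptions(precision=1,suppress=True)
c,o=wcap()
P=lambda r,k,z:atz(c,(r,k),z)[:2]
print("handle top corners",P(90,310,192),P(90,348,192),P(117,310,192),P(117,348,192),"mid",P(103.5,329,192))
# fit bar edges by gradient in cols 272-305 and 352-390
g=cv2.cvtColor(c["frame"],cv2.COLOR_RGB2GRAY).astype(float)
for lo,hi in ((76,92),(115,130)):
    pts=[]
    for k in list(range(274,304))+list(range(354,392)):
        d=np.abs(np.gradient(cv2.GaussianBlur(g,(0,0),1)[lo:hi,k])); w=d**4; pts.append((k,lo+(w*np.arange(hi-lo)).sum()/w.sum()))
    pts=np.array(pts); m,b=np.polyfit(*pts.T,1); r=pts[:,1]-m*pts[:,0]-b; ok=abs(r)<2*np.median(abs(r))+.3; m,b=np.polyfit(*pts[ok].T,1)
    for z in(130,142):
        u,v=P(m*275+b,275,z),P(m*390+b,390,z); print(lo,"edge z",z,u,v,np.degrees(np.arctan2(*(v-u)[::-1])),np.std(r[ok]))
print("orange",P(70,567,315.5),P(70,567,330),"box top",P(102,246,188),"bearing/ tube pivot",P(103,447,165))
```

```text
handle top corners [446.6 194. ] [483.9 191.7] [444.7 168.5] [482.8 166.1] mid [464.5 180.2]
76 edge z 130 [403.3 208.4] [539.  200.2] -3.4802032333244983 0.24518723588801214
76 edge z 142 [405.1 206.8] [536.3 198.9] -3.4802032333244903 0.24518723588801214
115 edge z 130 [398.9 166.4] [538.8 157.4] -3.6507720178387606 0.17411165350338534
115 edge z 142 [400.9 166.2] [536.1 157.6] -3.6507720178387695 0.17411165350338534
orange [598.4 182.1] [586.9 180.4] box top [381.3 187.2] bearing/ tube pivot [592.7 174.5]
```

The close view puts the handle at (464.5, 181.5) with yaw −3.55°. The bar edges measure 40.6 mm apart (nominal 40). The head leans about 0.04 rad towards +y, which fits resting against its slot. Now I'll go above the handle and partly descend.

Request:
play_rows:
  rows:
    - [[0.1,0.8,0],[0,0,0]]
    - [[0.15,1,0],[0,0,0]]
    - [[0.1,0.8,0],[0,0,0]]
    - [[0,0.27,0],[0,0,0]]
    - [[0,0,-0.5],[0,0,0]]
    - [[0,0,-1],[0,0,0]]
    - [[0,0,-1],[0,0,0]]
    - [[0,0,-1],[0,0,0]]
    - [[0,0,-0.7],[0,0,0]]
    - [[0,0,-0.3],[0,0,0]]
    - [[0,0,0],[0,0,0]]

```text
time: 8.28
tool_pos: [464.5, 180.8, 213.7]
tcp_rot: [-3.141, 0.0, 1.508]
contact_force: [0.9, 0.2, 0.1]
grip_width: 92.1
finger_force: 0.0
```

Run:
```python
from h import *
np.set_printoptions(precision=3,suppress=True)
c,o=wcap(); print(o["time"],o["tool_pos"],o["tcp_rot"],o["joint_positions"])
t=capture("top");s=capture("scene")
a=np.hstack([c["frame"],c["frame"][:,:0]])
cv2.imwrite("pics/w3.png",np.vstack([cv2.resize(c["frame"],(480,300)),cv2.resize(s["frame"][90:240,280:440],(480,300)[:2])])[:,:,::-1])
for q,z in (("handle",165),("column_top",315.5)):
    for n,cc in (("top",t),("scene",s),("wrist",c)):
        for r in pinpoint(q,n)[:1]: print(q,n,round(r["p"],2),np.round(r["at"],1),atz(cc,r["at"],z)[:2])
```

```text
8.275 [464.465 180.837 213.74 ] [-3.141  0.     1.508] [ 0.217  0.318  1.638 -0.     1.186  0.28 ]
handle top 0.69 [215.9 253.9] [464.822 181.946]
handle scene 0.81 [159.7 341.4] [468.445 180.42 ]
handle wrist 0.65 [219.5 325.1] [465.333 181.566]
column_top top 0.67 [156.3 241.5] [601.03 190.85]
column_top scene 0.97 [132.3 384.3] [587.315 172.967]
```

View pics/w3.png

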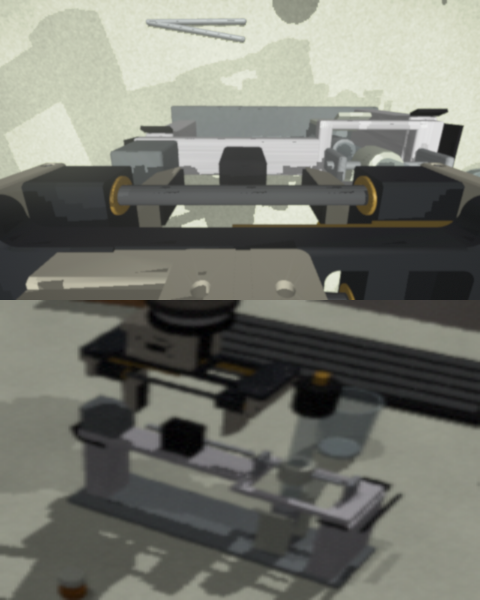

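The gripper is centred above the handle with the fingers straddling it and clear of the column. The orange-tipped head shows well in the scene camera. Descending and closing.

Request:
play_rows:
  rows:
    - [[0,0.02,-0.7],[0,0,0]]
    - [[0,0,-0.7],[0,0,0]]
    - [[0,0,-0.3],[0,0,0]]
    - [[0,0,0],[0,0,0]]

```text
time: 9.22
tool_pos: [464.4, 181.7, 162.5]
tcp_rot: [-3.141, 0.0, 1.509]
contact_force: [-0.5, 0.1, -0.6]
grip_width: 92.3
finger_force: 0.0
```

Request:
play_rows:
  rows:
    - [[0,0,0],[0,0,0]]
    - [[0,0,0],[0,0,0]]
    - [[0,0,0],[0,0,0]]
    - [[0,0,0],[0,0,0]]
    - [[0,0,0],[0,0,0]]
    - [[0,0,0],[0,0,0]]
  hand: -1

```text
time: 9.98
tool_pos: [464.5, 181.7, 162.8]
tcp_rot: [3.142, -0.0, 1.508]
contact_force: [-0.4, -0.2, 1.1]
grip_width: 39.5
finger_force: 30.0
```

Run:
```python
from h import *
np.set_printoptions(precision=3,suppress=True)
c,o=wcap(); print(o)
s=capture("scene");t=capture("top")
for n,cc in (("scene",s),("wrist",c),("top",t)):
    for q in("column_top","column","column_foot"):
      for r in pinpoint(q,n)[:1]: print(q,n,round(r["p"],2),np.round(r["at"],1),atz(cc,r["at"],315.5)[:2])
np.savez("ref.npz",c=c["frame"],s=s["frame"],t=t["frame"])
p=[464.5,181.5,315.5]; u=np.array(proj(s,[589,174,315])).astype(int);v=np.array(proj(t,[589,174,315])).astype(int);print(u,v)
A=cv2.resize(s["frame"][u[0]-25:u[0]+35,u[1]-30:u[1]+30],(300,300),interpolation=cv2.INTER_CUBIC)
B=cv2.resize(t["frame"][v[0]-30:v[0]+30,v[1]-30:v[1]+30],(300,300),interpolation=cv2.INTER_CUBIC)
W=cv2.resize(c["frame"][150:270,340:640],(600,300))
cv2.imwrite("pics/w4.png",np.vstack([np.hstack([A,B]),W])[:,:,::-1])
```

```text
{'time': 9.975, 'joint_positions': array([0.219, 0.375, 1.71 , 0.   , 1.057, 0.282]), 'dq': array([-0.002, -0.   , -0.001,  0.   ,  0.   ,  0.002]), 'tau': array([  0.226, -41.699, -21.581,  -0.001,  -0.035,  -0.238]), 'tool_pos': array([464.481, 181.725, 162.766]), 'tcp_rot': array([ 3.142, -0.   ,  1.508]), 'contact_force': array([-0.351, -0.232,  1.097]), 'moment': array([-0.035, -0.091, -0.253]), 'finger_force': 29.994109869003296, 'grip_width': 39.48406252528254}
column_top scene 0.62 [131.5 387.5] [593.136 179.965]
column scene 0.87 [176.7 374.2] [629.53   13.318]
column_foot scene 0.79 [204.1 374.4] [662.866 -61.678]
column wrist 0.78 [252.4 559. ] [460.949 252.334]
column_foot wrist 0.95 [204.8 463.5] [464.161 250.509]
column_top top 0.64 [156.8 241.9] [599.686 189.814]
column top 0.82 [173.6 258.1] [554.69  148.233]
column_foot top 0.71 [179.5 262.3] [539.118 137.545]
[132 385] [160 248]
```

View pics/w4.png

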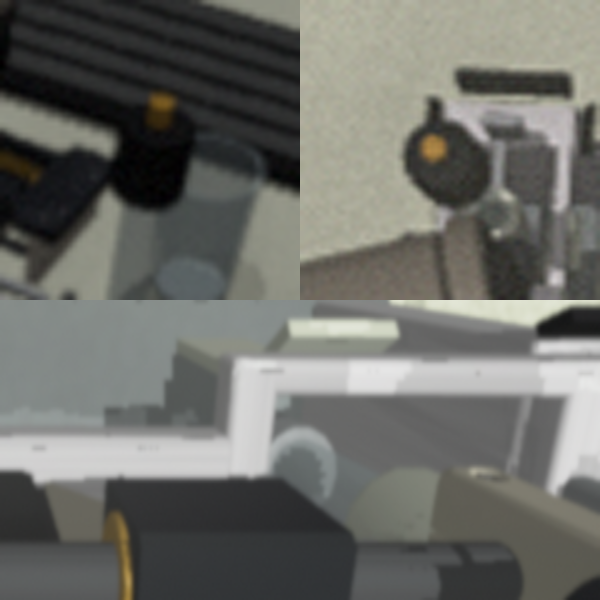

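The grip is good: 39.5 mm opening at 30 N. The orange knob on the head is visible in both the scene crop (about (129,387)) and the top crop (about (159,245)), so I'll use it to measure lean. Next I'll build a short estimator and planner.

```bash
cat > ctl.py <<'E'
from h import *
import json, sys
from scipy.optimize import lsq_linear, least_squares
from scipy.linalg import expm
U=np.radians(8)
def carrier(o):
    R=Rt(o); Rc=np.stack([R[:,1],R[:,0],-R[:,2]],1); h=np.array(o["tool_pos"])+2.3*Rc[:,2]
    return Rc,h+125*Rc[:,0]
def tilt(o):
    Rc,_=carrier(o); return float(np.arcsin(-Rc[:,1][2])*1.0)   # + = towards +y (y axis dips)
def orange(c,pred,w=22):
    r0,k0=int(pred[0])-w,int(pred[1])-w; a=c["frame"][r0:r0+2*w,k0:k0+2*w]; h=cv2.cvtColor(a,cv2.COLOR_RGB2HSV).astype(int)
    m=((h[...,0]>8)&(h[...,0]<24)&(h[...,1]>140)&(h[...,2]>90)).astype(np.uint8)
    n,l,st,ce=cv2.connectedComponentsWithStats(m)
    if n<2: return None,0
    d=[np.hypot(ce[i][1]-w,ce[i][0]-w) if st[i][4]>=4 else 99 for i in range(1,n)]; i=1+int(np.argmin(d))
    if d[i-1]>90: return None,0
    return (r0+ce[i][1],k0+ce[i][0]),int(st[i][4])
def knob(Rc,p,L,hk):
    e=np.array([-Rc[1,0],Rc[0,0],0]); e/=np.linalg.norm(e); return p+hk*(np.sin(L)*e+np.array([0,0,np.cos(L)]))
def lean(c,o,L0,hk):
    Rc,p=carrier(o); at,n=orange(c,proj(c,knob(Rc,p,L0,hk)))
    if at is None: return None,0,0
    s=least_squares(lambda x:np.array(proj(c,knob(Rc,p,x[0],hk)))-at,[L0]); return float(s.x[0]),float(np.sqrt(2*s.cost)),n
A0=np.array([[0,1],[2.9,-.19]])
def step(x,dt,f0,f1,dv):          # x=[L,Ld]
    M=expm(np.block([[A0,np.array([[0],[2.7]])],[np.zeros((1,3))]])*dt); x=np.array(x,float)-[0,.56*dv]
    return M[:2,:2]@x+M[:2,2]*(f0+f1)/2, M[:2,:2]
E
python3 - <<'E'
from ctl import *
o=get_obs(); t=capture("top"); s=capture("scene"); Rc,p=carrier(o); print("pivot",p,"tilt",tilt(o))
at=[orange(c,proj(c,knob(Rc,p,.03,155))) for c in(t,s)]; print(at)
x,e=tri([ray(t,at[0][0]),ray(s,at[1][0])]); print("knob",x,e)
for hk in(150,155,160): print(hk,lean(t,o,.03,hk),lean(s,o,.03,hk))
E
```

```text
pivot [589.2342547  173.95780695 165.07829749] tilt -2.765410502680864e-05
[((np.float64(159.1), np.float64(244.4)), 10), ((np.float64(127.11111111111111), np.float64(386.6666666666667)), 9)]
knob [589.60151348 180.80392535 327.58213039] [0.6932871740541975, 0.693287174054168]
150 (0.06414608677075184, 1.4553829573334425, 10) (0.12922945549389847, 2.4997376118893584, 9)
155 (0.05604994517384625, 0.9657287231874969, 10) (0.0905454984201702, 1.5599629873014387, 9)
160 (0.048441897446673175, 0.4721914440057269, 10) (0.05444999217292781, 0.6477320132918908, 9)
```

```bash
cat > cyc.py <<'E'
from ctl import *
# usage: cyc.py nrows ytarget xtarget yawtarget(deg) vmax(m/s) ztarget
n=int(sys.argv[1]); yt,xt,yawt,vmax,zt=map(float,sys.argv[2:7]); hk=162
S=json.load(open("st.json")); x=np.array(S["x"]);P=np.array(S["P"]);f=S["f"]
o=get_obs(); psi=Rt(o); psi=np.arctan2(psi[1,1],psi[0,1])
def prop(dt,f0,f1,dv):
    global x,P
    x,M=step(x,dt,f0,f1,dv); P=M@P@M.T+np.diag([2e-5,1e-3])*dt/.125
v=0
for r in S["rows"]:
    lat=(-np.sin(psi)*r[0][0]+np.cos(psi)*r[0][1])*.03+.125*r[1][2]*U; df=-(np.cos(psi)*r[1][0]+np.sin(psi)*r[1][1])*U
    prop(.125,f,f+df,lat/.125-v); f+=df; v=lat/.125
x=x+np.array([0,.56*v]); print("t",round(o["time"],3),"pred",x.round(3),"f cmd",round(f,3),"meas",round(tilt(o),3),"tcp",np.round(o["tool_pos"],1),"F",np.round(o["contact_force"],1),"grip",round(o["grip_width"],1))
for i,nm in enumerate(("top","scene")):
    o=get_obs(); c=capture(nm); L,e,k=lean(c,o,x[0],hk)
    if L is not None and e<4:
        s=(.008,.012)[i]**2; K_=P[:,0]/(P[0,0]+s); inn=L-x[0]; x=x+K_*inn; P=P-np.outer(K_,P[0]); 
    print(" ",nm,L and round(L,3),round(e,2),k,"->",x.round(3)); prop(.05,f,f,0)
o=get_obs(); p=np.array(o["tool_pos"]); yaw=np.degrees(psi)
dts=([.125]*n+[.1])*6; dts=dts[:max(24,n)]; N=len(dts); pause=np.array([d==.1 for d in dts]); dy=(yt-p[1])/1000
def res(z):
    F,V=z[:N],z[N:]; X=x; f0,v0,y=f,0,0; R=[]
    for k in range(N):
        X,_=step(X,dts[k],f0,F[k],V[k]-v0); y+=V[k]*dts[k]
        R+=[X[0]/.03,(X[1]+.56*V[k])/.06,F[k]/.1,(F[k]-f0)/.05,(V[k]-v0)/.05*(0 if (pause[k] or (k and pause[k-1])) else 1),(y-dy)/.25]
        if pause[k]: R.append((F[k]-f0)/1e-4)
        f0,v0=F[k],V[k]
    return np.array(R+[X[0]/.01,X[1]/.02])
r0=res(np.zeros(2*N)); J=np.stack([res(e)-r0 for e in np.eye(2*N)],1)
vb=np.where(pause,1e-6,vmax+1e-6); ub=np.r_[np.full(N,.13),vb]
z=lsq_linear(J,-r0,(-ub,ub)).x; rows=[];f0=f; py=p[1]
for k in range(n):
    d=z[N+k]*.125*1000; py2=p[1]+sum(z[N:N+k+1])*125; fr=d/(yt-p[1]) if abs(yt-p[1])>15 else (1/n)
    df=z[k]-f0; f0=z[k]
    rows.append([[round((xt-p[0])*fr/30,2),round(d/30,2),round(np.clip((zt-p[2])/n,-20,20)/30,2)],[round(-df*np.cos(psi)/U,2),round(-df*np.sin(psi)/U,2),round(np.radians(yawt-yaw)*fr/U,2)]])
X=x;f0=f;v0=0;q=[]
for k in range(N): X,_=step(X,dts[k],f0,z[k],z[N+k]-v0);f0,v0=z[k],z[N+k];q.append(X[0])
print("t",round(o["time"],3),"x",x.round(3),"P",np.sqrt(np.diag(P)).round(3),"yaw",yaw.round(2),"plan L",np.round(q[::2],3),"f",z[:n].round(3))
print(json.dumps(rows)); json.dump(dict(x=x.tolist(),P=P.tolist(),f=f,rows=rows),open("st.json","w"))
E
python3 - <<'E'
import json
rows=[[[0,0,.4],[0,0,0]],[[0,0,1],[0,0,0]],[[0,0,1],[.5,-.03,0]],[[0,0,.6],[.3,-.02,0]]]
json.dump(dict(x=[.045,0],P=[[1e-4,0],[0,1e-3]],f=0,rows=rows),open("st.json","w"))
E
```

```text
(no output)
```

Request:
play_rows:
  rows:
    - [[0,0,0.4],[0,0,0]]
    - [[0,0,1],[0,0,0]]
    - [[0,0,1],[0.5,-0.03,0]]
    - [[0,0,0.6],[0.3,-0.02,0]]

```text
time: 11.18
tool_pos: [464.3, 181.7, 254.1]
tcp_rot: [3.141, -0.113, 1.509]
contact_force: [0.7, -0.5, -6.7]
grip_width: 40.1
finger_force: 30.0
```

```bash
python3 cyc.py 3 181.7 464.5 -3.6 0.02 255
```

```text
t 11.175 pred [0.058 0.027] f cmd -0.112 meas -0.113 tcp [464.3 181.7 254.1] F [ 0.7 -0.5 -6.7] grip 40.1
  top -0.011 0.19 12 -> [-0.006 -0.113]
  scene -0.017 0.01 5 -> [-0.014 -0.135]
t 11.275 x [-0.021 -0.151] P [0.009 0.056] yaw -3.51 plan L [-0.039 -0.067 -0.085 -0.096 -0.103 -0.106 -0.108 -0.106 -0.103 -0.096
 -0.088 -0.073] f [0.13 0.13 0.13]
[[[-0.01, -0.08, 0.01], [-1.73, 0.11, -0.0]], [[-0.01, -0.08, 0.01], [-0.0, 0.0, -0.0]], [[-0.01, -0.08, 0.01], [-0.0, 0.0, -0.0]]]
```

Run:
```python
import json
S=json.load(open("st.json")); S["rows"]=[[[0.04,-0.4,0],[-1,.06,0]],[[0.04,-0.4,0],[-.8,.05,0]],[[0.04,-0.4,0],[-.2,.01,0]]]; json.dump(S,open("st.json","w"))
s=open("cyc.py").read().replace("np.full(N,.13)","np.full(N,.18)").replace("    df=z[k]-f0; f0=z[k]","    df=np.clip(z[k]-f0,-.137,.137); f0+=df"); open("cyc.py","w").write(s)
```

Request:
play_rows:
  rows:
    - [[0.04,-0.4,0],[-1,0.06,0]]
    - [[0.04,-0.4,0],[-0.8,0.05,0]]
    - [[0.04,-0.4,0],[-0.2,0.01,0]]

```text
time: 11.65
tool_pos: [467.5, 146.5, 251.4]
tcp_rot: [-3.14, 0.169, 1.512]
contact_force: [0.1, -0.5, -7.0]
grip_width: 39.6
finger_force: 30.0
```

```bash
python3 cyc.py 3 -188 506 -8.3 0.1 255
```

```text
t 11.65 pred [-0.059 -0.122] f cmd 0.168 meas 0.169 tcp [467.5 146.5 251.4] F [ 0.1 -0.5 -7. ] grip 39.6
  top -0.062 0.07 8 -> [-0.062 -0.128]
  scene -0.072 0.02 10 -> [-0.069 -0.119]
t 11.75 x [-0.075 -0.106] P [0.009 0.055] yaw -3.4 plan L [-0.079 -0.076 -0.066 -0.044 -0.031 -0.015 -0.009  0.002  0.002  0.006
  0.004  0.001] f [0.18  0.18  0.165]
[[[0.05, -0.42, 0.04], [-0.09, 0.01, -0.02]], [[0.05, -0.42, 0.04], [-0.0, 0.0, -0.02]], [[0.05, -0.42, 0.04], [0.11, -0.01, -0.02]]]
```

Request:
play_rows:
  rows:
    - [[0.05,-0.42,0.04],[-0.09,0.01,-0.02]]
    - [[0.05,-0.42,0.04],[0,0,-0.02]]
    - [[0.05,-0.42,0.04],[0.11,-0.01,-0.02]]

```text
time: 12.12
tool_pos: [472.7, 106.8, 256.5]
tcp_rot: [3.141, 0.164, 1.5]
contact_force: [-0.7, 0.1, -5.8]
grip_width: 39.8
finger_force: 30.0
```

```bash
python3 cyc.py 3 -188 506 -8.3 0.1 255
```

```text
t 12.125 pred [-0.075 -0.012] f cmd 0.165 meas 0.164 tcp [472.7 106.8 256.5] F [-0.7  0.1 -5.8] grip 39.8
  top -0.07 0.08 11 -> [-0.07  -0.001]
  scene -0.07 0.3 12 -> [-0.07   0.012]
t 12.225 x [-0.069  0.024] P [0.009 0.055] yaw -4.07 plan L [-0.059 -0.036 -0.024 -0.01  -0.006  0.003  0.002  0.006  0.004  0.005
  0.003  0.001] f [0.088 0.037 0.007]
[[[0.04, -0.33, -0.02], [0.55, -0.04, -0.02]], [[0.05, -0.42, -0.02], [0.36, -0.03, -0.02]], [[0.05, -0.42, -0.02], [0.22, -0.02, -0.02]]]
```

Request:
play_rows:
  rows:
    - [[0.04,-0.33,-0.02],[0.55,-0.04,-0.02]]
    - [[0.05,-0.42,-0.02],[0.36,-0.03,-0.02]]
    - [[0.05,-0.42,-0.02],[0.22,-0.02,-0.02]]

```text
time: 12.6
tool_pos: [476.8, 72.0, 254.8]
tcp_rot: [3.14, 0.006, 1.491]
contact_force: [0.2, 0.1, -6.7]
grip_width: 39.8
finger_force: 30.0
```

```bash
python3 cyc.py 3 -188 506 -8.3 0.1 255
```

```text
t 12.6 pred [-0.035  0.031] f cmd 0.007 meas 0.006 tcp [476.8  72.  254.8] F [ 0.2  0.1 -6.7] grip 39.8
  top -0.056 0.25 8 -> [-0.055 -0.015]
  scene -0.061 0.28 15 -> [-0.058 -0.028]
t 12.7 x [-0.059 -0.035] P [0.009 0.055] yaw -4.57 plan L [-0.057 -0.049 -0.041 -0.024 -0.017 -0.004 -0.002  0.005  0.004  0.004
  0.002  0.001] f [0.104 0.117 0.091]
[[[0.05, -0.41, 0.0], [-0.69, 0.06, -0.02]], [[0.05, -0.42, 0.0], [-0.09, 0.01, -0.02]], [[0.05, -0.42, 0.0], [0.18, -0.01, -0.02]]]
```

```bash
sed -i 's/np.diag(\[2e-5,1e-3\])/np.diag([1e-5,3e-4])/' cyc.py
python3 - <<'E'
import json
S=json.load(open("st.json")); S["rows"]=[[[0.05,-0.42,0],[-.75,.06,-.02]],[[0.05,-0.42,0],[-.15,.01,-.02]],[[0.05,-0.42,0],[.05,-.01,-.02]]]; json.dump(S,open("st.json","w"))
E
```

Request:
play_rows:
  rows:
    - [[0.05,-0.42,0],[-0.75,0.06,-0.02]]
    - [[0.05,-0.42,0],[-0.15,0.01,-0.02]]
    - [[0.05,-0.42,0],[0.05,-0.01,-0.02]]

```text
time: 13.08
tool_pos: [481.3, 35.3, 254.4]
tcp_rot: [3.139, 0.124, 1.485]
contact_force: [-0.3, -0.3, -5.2]
grip_width: 39.8
finger_force: 30.0
```

```bash
python3 cyc.py 3 -188 506 -8.3 0.1 255
```

```text
t 13.075 pred [-0.046  0.008] f cmd 0.126 meas 0.124 tcp [481.3  35.3 254.4] F [-0.3 -0.3 -5.2] grip 39.8
  top -0.065 0.17 9 -> [-0.064 -0.032]
  scene -0.071 0.04 11 -> [-0.067 -0.03 ]
t 13.175 x [-0.069 -0.022] P [0.008 0.035] yaw -4.9 plan L [-0.064 -0.048 -0.037 -0.02  -0.012 -0.     0.     0.004  0.003  0.003
  0.002  0.001] f [0.128 0.099 0.061]
[[[0.04, -0.37, 0.01], [-0.02, 0.0, -0.02]], [[0.05, -0.42, 0.01], [0.21, -0.02, -0.02]], [[0.05, -0.42, 0.01], [0.27, -0.02, -0.02]]]
```

```bash
python3 - <<'E'
s=open("ctl.py").read(); i=s.index("A0=")
s=s[:i]+'''A3=np.array([[0,1,0],[2.9,-.19,2.7],[0,0,0]])
_c={}
def step(x,dt,f0,f1,dv):          # x=[L,Ld,tilt bias]
    if dt not in _c: _c[dt]=expm(A3*dt)
    M=_c[dt]; fm=(f0+f1)/2; y=M@(np.array(x,float)+[0,-.56*dv,fm]); y[2]-=fm; return y,M
'''
open("ctl.py","w").write(s)
c=open("cyc.py").read()
c=c.replace("np.diag([1e-5,3e-4])","np.diag([1e-5,2e-4,2e-5])").replace("np.array([0,.56*v])","np.array([0,.56*v,0])").replace("F[k]/.1,","(F[k]+X[2])/.1,")
open("cyc.py","w").write(c)
import json,numpy as np
S=json.load(open("st.json")); P=np.zeros((3,3)); P[:2,:2]=S["P"]; P[2,2]=.04**2; S["x"]=S["x"]+[-.02]; S["P"]=P.tolist(); S["rows"]=[]; json.dump(S,open("st.json","w"))
E
sed -i 's/v=0$/v=0/' cyc.py; python3 cyc.py 3 -188 506 -8.3 0.1 255
```

```text
t 13.175 pred [-0.069 -0.022 -0.02 ] f cmd 0.126 meas 0.125 tcp [481.4  33.8 254.5] F [-0.5 -1.3 -6.7] grip 39.9
  top -0.067 0.27 8 -> [-0.068 -0.021 -0.02 ]
  scene -0.079 0.27 13 -> [-0.071 -0.024 -0.02 ]
t 13.275 x [-0.073 -0.02  -0.02 ] P [0.007 0.034 0.04 ] yaw -5.08 plan L [-0.068 -0.052 -0.04  -0.022 -0.014 -0.002 -0.     0.004  0.003  0.003
  0.002  0.001] f [0.149 0.128 0.091]
[[[0.04, -0.39, 0.0], [-0.17, 0.01, -0.02]], [[0.05, -0.42, 0.0], [0.15, -0.01, -0.02]], [[0.05, -0.42, 0.0], [0.27, -0.02, -0.02]]]
```

Run:
```python
import json
S=json.load(open("st.json")); S["rows"]=[[[0.05,-0.42,0],[-.2,.02,-.02]],[[0.05,-0.42,0],[0,0,-.02]],[[0.05,-0.42,0],[.15,-.01,-.02]]]; json.dump(S,open("st.json","w"))
```

Request:
play_rows:
  rows:
    - [[0.05,-0.42,0],[-0.2,0.02,-0.02]]
    - [[0.05,-0.42,0],[0,0,-0.02]]
    - [[0.05,-0.42,0],[0.15,-0.01,-0.02]]

```text
time: 13.65
tool_pos: [485.9, -3.4, 254.4]
tcp_rot: [3.14, 0.133, 1.476]
contact_force: [0.9, 0.1, -6.6]
grip_width: 39.7
finger_force: 30.0
```

```bash
python3 cyc.py 3 -188 506 -8.3 0.1 255
```

```text
t 13.65 pred [-0.049  0.035 -0.02 ] f cmd 0.133 meas 0.133 tcp [485.9  -3.4 254.4] F [ 0.9  0.1 -6.6] grip 39.7
  top -0.046 0.55 11 -> [-0.047  0.041 -0.018]
  scene -0.053 0.19 14 -> [-0.047  0.04  -0.022]
t 13.75 x [-0.045  0.048 -0.022] P [0.009 0.046 0.035] yaw -5.43 plan L [-0.036 -0.017 -0.007  0.004  0.003  0.004  0.003  0.003  0.002  0.003
  0.002  0.001] f [ 0.045  0.006 -0.007]
[[[0.02, -0.16, 0.0], [0.63, -0.06, -0.01]], [[0.03, -0.25, 0.0], [0.28, -0.03, -0.01]], [[0.03, -0.28, 0.0], [0.09, -0.01, -0.02]]]
```

Run:
```python
import json
S=json.load(open("st.json")); S["rows"]=[[[0.03,-0.3,0],[.4,-.04,-.02]],[[0.03,-0.3,0],[.2,-.02,-.02]],[[0.03,-0.3,0],[.1,-.01,-.02]]]; json.dump(S,open("st.json","w"))
```

Request:
play_rows:
  rows:
    - [[0.03,-0.3,0],[0.4,-0.04,-0.02]]
    - [[0.03,-0.3,0],[0.2,-0.02,-0.02]]
    - [[0.03,-0.3,0],[0.1,-0.01,-0.02]]

```text
time: 14.12
tool_pos: [488.4, -30.4, 254.5]
tcp_rot: [3.14, 0.035, 1.466]
contact_force: [-1.4, -0.0, -7.1]
grip_width: 40.4
finger_force: 30.0
```

```bash
python3 cyc.py 3 -188 506 -8.3 0.1 255
```

```text
t 14.125 pred [-0.008  0.06  -0.022] f cmd 0.035 meas 0.035 tcp [488.4 -30.4 254.5] F [-1.4 -0.  -7.1] grip 40.4
  top -0.01 0.16 11 -> [-0.01   0.054 -0.024]
  scene -0.016 0.08 15 -> [-0.011  0.044 -0.027]
t 14.225 x [-0.009  0.043 -0.027] P [0.009 0.041 0.025] yaw -5.99 plan L [-0.004  0.001  0.003  0.005  0.003  0.005  0.003  0.004  0.003  0.004
  0.002  0.001] f [-0.008 -0.017 -0.01 ]
[[[-0.0, 0.01, 0.01], [0.31, -0.03, 0.0]], [[-0.0, 0.01, 0.01], [0.06, -0.01, 0.0]], [[-0.0, 0.01, 0.01], [-0.05, 0.01, 0.0]]]
```

Request:
play_rows:
  rows:
    - [[0,0.01,0.01],[0.31,-0.03,0]]
    - [[0,0.01,0.01],[0.06,-0.01,0]]
    - [[0,0.01,0.01],[-0.05,0.01,0]]

```text
time: 14.6
tool_pos: [488.4, -28.9, 255.4]
tcp_rot: [3.14, -0.009, 1.467]
contact_force: [-0.4, -0.5, -7.1]
grip_width: 40.1
finger_force: 30.0
```

```bash
sed -i 's#(y-dy)/.25#(y-dy)/.15#' cyc.py; python3 cyc.py 4 -188 506 -8.3 0.12 255
```

```text
t 14.6 pred [ 0.001  0.006 -0.027] f cmd -0.01 meas -0.009 tcp [488.4 -28.9 255.4] F [-0.4 -0.5 -7.1] grip 40.1
  top -0.0 0.08 13 -> [-0.     0.003 -0.028]
  scene -0.008 0.02 15 -> [-0.003 -0.01  -0.03 ]
t 14.7 x [-0.004 -0.016 -0.03 ] P [0.009 0.037 0.02 ] yaw -5.98 plan L [-0.004 -0.002 -0.004  0.003  0.009  0.005  0.005  0.003  0.003  0.004
  0.002  0.001] f [0.01  0.022 0.028 0.031]
[[[0.02, -0.17, -0.0], [-0.14, 0.02, -0.01]], [[0.03, -0.28, -0.0], [-0.09, 0.01, -0.02]], [[0.04, -0.34, -0.0], [-0.05, 0.0, -0.02]], [[0.04, -0.36, -0.0], [-0.02, 0.0, -0.02]]]
```

Request:
play_rows:
  rows:
    - [[0.02,-0.17,0],[-0.14,0.02,-0.01]]
    - [[0.03,-0.28,0],[-0.09,0.01,-0.02]]
    - [[0.04,-0.34,0],[-0.05,0,-0.02]]
    - [[0.04,-0.36,0],[-0.02,0,-0.02]]

```text
time: 15.2
tool_pos: [492.5, -64.2, 255.4]
tcp_rot: [3.14, 0.032, 1.457]
contact_force: [-0.1, -1.3, -6.8]
grip_width: 39.9
finger_force: 30.0
```

```bash
python3 cyc.py 4 -188 506 -8.3 0.12 255
```

```text
t 15.2 pred [ 0.001 -0.036 -0.03 ] f cmd 0.032 meas 0.032 tcp [492.5 -64.2 255.4] F [-0.1 -1.3 -6.8] grip 39.9
  top 0.031 0.24 11 -> [ 0.03   0.03  -0.019]
  scene 0.028 0.1 15 -> [ 0.03   0.033 -0.019]
t 15.3 x [ 0.032  0.038 -0.019] P [0.009 0.036 0.018] yaw -6.53 plan L [0.033 0.025 0.014 0.013 0.012 0.007 0.008 0.006 0.005 0.006 0.003 0.002] f [-0.067 -0.087 -0.071 -0.042]
[[[-0.02, 0.22, -0.0], [0.7, -0.08, 0.01]], [[-0.04, 0.33, -0.0], [0.14, -0.02, 0.02]], [[-0.04, 0.38, -0.0], [-0.11, 0.01, 0.02]], [[-0.04, 0.39, -0.0], [-0.21, 0.02, 0.02]]]
```

Run:
```python
import json
S=json.load(open("st.json")); S["rows"]=[[[0,0,0],[.65,-.07,0]],[[0,0,0],[.2,-.02,0]],[[0,0,0],[-.05,.01,0]],[[0,0,0],[-.1,.01,0]]]; json.dump(S,open("st.json","w"))
```

Request:
play_rows:
  rows:
    - [[0,0,0],[0.65,-0.07,0]]
    - [[0,0,0],[0.2,-0.02,0]]
    - [[0,0,0],[-0.05,0.01,0]]
    - [[0,0,0],[-0.1,0.01,0]]

```text
time: 15.8
tool_pos: [492.4, -63.3, 255.5]
tcp_rot: [3.141, -0.065, 1.457]
contact_force: [0.2, -0.3, -6.8]
grip_width: 40.0
finger_force: 30.0
```

```bash
python3 cyc.py 4 -188 506 -8.3 0.1 255
```

```text
t 15.8 pred [ 0.041 -0.016 -0.019] f cmd -0.066 meas -0.065 tcp [492.4 -63.3 255.5] F [ 0.2 -0.3 -6.8] grip 40.0
  top 0.055 0.37 11 -> [ 0.054  0.014 -0.015]
  scene 0.05 0.03 15 -> [ 0.053  0.007 -0.016]
t 15.9 x [ 0.053  0.003 -0.016] P [0.008 0.035 0.017] yaw -6.54 plan L [0.049 0.031 0.015 0.013 0.012 0.007 0.008 0.006 0.005 0.006 0.003 0.002] f [-0.091 -0.078 -0.052 -0.025]
[[[-0.02, 0.22, -0.0], [0.17, -0.02, 0.01]], [[-0.04, 0.34, -0.0], [-0.09, 0.01, 0.02]], [[-0.04, 0.38, -0.0], [-0.18, 0.02, 0.02]], [[-0.04, 0.4, -0.0], [-0.2, 0.02, 0.02]]]
```

```bash
python3 - <<'E'
import json
S=json.load(open("st.json")); S["rows"]=[[[0,0,0],[.4,-.05,0]],[[0,0,0],[.1,-.01,0]],[[0,0,0],[-.1,.01,0]]]; json.dump(S,open("st.json","w"))
E
sed -i 's/2.9,-.19,2.7/3.2,-.19,2.7/' ctl.py
```

Request:
play_rows:
  rows:
    - [[0,0,0],[0.4,-0.05,0]]
    - [[0,0,0],[0.1,-0.01,0]]
    - [[0,0,0],[-0.1,0.01,0]]

```text
time: 16.27
tool_pos: [492.3, -63.7, 255.4]
tcp_rot: [3.141, -0.121, 1.456]
contact_force: [0.2, -0.2, -6.9]
grip_width: 39.8
finger_force: 30.0
```

```bash
python3 cyc.py 3 -188 506 -8.3 0.1 255
```

```text
t 16.275 pred [ 0.043 -0.069 -0.016] f cmd -0.123 meas -0.121 tcp [492.3 -63.7 255.4] F [ 0.2 -0.2 -6.9] grip 39.8
  top 0.069 0.21 13 -> [ 0.067 -0.012 -0.006]
  scene 0.054 0.04 15 -> [ 0.062 -0.03  -0.008]
t 16.375 x [ 0.06  -0.037 -0.008] P [0.008 0.035 0.017] yaw -6.57 plan L [0.052 0.028 0.018 0.011 0.007 0.01  0.006 0.007 0.005 0.006 0.004 0.001] f [-0.089 -0.054 -0.024]
[[[-0.02, 0.18, -0.01], [-0.24, 0.03, 0.01]], [[-0.03, 0.26, -0.01], [-0.25, 0.03, 0.01]], [[-0.03, 0.29, -0.01], [-0.21, 0.02, 0.02]]]
```

Run:
```python
import json
S=json.load(open("st.json")); S["rows"]=[[[0,0,0],[.1,-.01,0]],[[0,0,0],[0,0,0]],[[0,0,0],[-.15,.02,0]]]; json.dump(S,open("st.json","w"))
```

Request:
play_rows:
  rows:
    - [[0,0,0],[0.1,-0.01,0]]
    - [[0,0,0],[0,0,0]]
    - [[0,0,0],[-0.15,0.02,0]]

```text
time: 16.75
tool_pos: [492.4, -63.7, 255.4]
tcp_rot: [3.142, -0.115, 1.456]
contact_force: [-0.0, 0.3, -6.5]
grip_width: 40.0
finger_force: 30.0
```

```bash
python3 cyc.py 3 -188 506 -8.3 0.1 255
```

```text
t 16.75 pred [ 0.032 -0.115 -0.008] f cmd -0.116 meas -0.115 tcp [492.4 -63.7 255.4] F [-0.   0.3 -6.5] grip 40.0
  top 0.05 0.23 9 -> [ 0.048 -0.077 -0.003]
  scene 0.034 0.08 14 -> [ 0.04  -0.094 -0.004]
t 16.85 x [ 0.036 -0.103 -0.004] P [0.008 0.035 0.017] yaw -6.58 plan L [0.024 0.008 0.    0.004 0.002 0.005 0.003 0.003 0.003 0.003 0.002 0.001] f [-0.005  0.04   0.049]
[[[0.01, -0.12, -0.01], [-0.79, 0.09, -0.01]], [[0.02, -0.2, -0.01], [-0.32, 0.04, -0.01]], [[0.03, -0.23, -0.01], [-0.07, 0.01, -0.01]]]
```

Run:
```python
import json
S=json.load(open("st.json")); S["rows"]=[[[.01,-.12,0],[-.6,.07,-.01]],[[.02,-.2,0],[-.2,.02,-.01]],[[.02,-.2,0],[-.1,.01,-.01]]]; json.dump(S,open("st.json","w"))
```

Request:
play_rows:
  rows:
    - [[0.01,-0.12,0],[-0.6,0.07,-0.01]]
    - [[0.02,-0.2,0],[-0.2,0.02,-0.01]]
    - [[0.02,-0.2,0],[-0.1,0.01,-0.01]]

```text
time: 17.23
tool_pos: [493.9, -78.9, 255.4]
tcp_rot: [3.141, 0.011, 1.453]
contact_force: [-0.2, -0.3, -6.5]
grip_width: 39.5
finger_force: 30.0
```

```bash
python3 cyc.py 3 -188 506 -8.3 0.1 255
```

```text
t 17.225 pred [ 0.003 -0.108 -0.004] f cmd 0.011 meas 0.011 tcp [493.9 -78.9 255.4] F [-0.2 -0.3 -6.5] grip 39.5
  top 0.027 0.01 13 -> [ 0.024 -0.057  0.004]
  scene 0.02 0.01 17 -> [ 0.021 -0.052  0.003]
t 17.325 x [ 0.019 -0.046  0.003] P [0.008 0.035 0.017] yaw -6.73 plan L [0.014 0.006 0.004 0.008 0.005 0.006 0.004 0.004 0.003 0.004 0.002 0.001] f [-0.005 -0.01  -0.011]
[[[0.0, -0.0, -0.0], [0.11, -0.01, -0.0]], [[0.0, -0.01, -0.0], [0.04, -0.0, -0.0]], [[0.0, -0.02, -0.0], [0.0, -0.0, -0.0]]]
```

Run:
```python
import json
S=json.load(open("st.json")); S["rows"]=[[[.02,-.15,0],[.25,-.03,-.01]],[[.02,-.2,0],[.05,-.01,-.01]],[[.02,-.2,0],[-.05,.01,-.01]]]; json.dump(S,open("st.json","w"))
```

Request:
play_rows:
  rows:
    - [[0.02,-0.15,0],[0.25,-0.03,-0.01]]
    - [[0.02,-0.2,0],[0.05,-0.01,-0.01]]
    - [[0.02,-0.2,0],[-0.05,0.01,-0.01]]

```text
time: 17.7
tool_pos: [495.6, -96.3, 255.4]
tcp_rot: [3.141, -0.024, 1.447]
contact_force: [0.6, 0.8, -7.4]
grip_width: 39.9
finger_force: 30.0
```

```bash
python3 cyc.py 3 -188 506 -8.3 0.1 255
```

```text
t 17.7 pred [ 0.012 -0.044  0.003] f cmd -0.024 meas -0.024 tcp [495.6 -96.3 255.4] F [ 0.6  0.8 -7.4] grip 39.9
  top 0.031 0.14 12 -> [ 0.029 -0.004  0.01 ]
  scene 0.018 0.11 18 -> [ 0.025 -0.012  0.008]
t 17.8 x [ 0.025 -0.01   0.008] P [0.008 0.035 0.017] yaw -7.07 plan L [0.022 0.013 0.01  0.007 0.005 0.007 0.004 0.005 0.003 0.004 0.002 0.001] f [-0.05 -0.05 -0.04]
[[[-0.01, 0.09, -0.0], [0.18, -0.02, 0.0]], [[-0.01, 0.13, -0.0], [0.0, -0.0, 0.01]], [[-0.02, 0.15, -0.0], [-0.08, 0.01, 0.01]]]
```

Run:
```python
import json
S=json.load(open("st.json")); S["rows"]=[[[.02,-.15,0],[.45,-.06,-.01]],[[.02,-.2,0],[.05,-.01,-.02]],[[.02,-.15,0],[-.1,.01,-.02]]]; json.dump(S,open("st.json","w"))
```

Request:
play_rows:
  rows:
    - [[0.02,-0.15,0],[0.45,-0.06,-0.01]]
    - [[0.02,-0.2,0],[0.05,-0.01,-0.02]]
    - [[0.02,-0.15,0],[-0.1,0.01,-0.02]]

```text
time: 18.18
tool_pos: [497.5, -111.2, 255.4]
tcp_rot: [3.139, -0.079, 1.44]
contact_force: [-0.3, 0.3, -6.0]
grip_width: 39.5
finger_force: 30.0
```

```bash
python3 cyc.py 3 -188 506 -8.3 0.1 255
```

```text
t 18.175 pred [ 0.023 -0.051  0.008] f cmd -0.081 meas -0.079 tcp [ 497.5 -111.2  255.4] F [-0.3  0.3 -6. ] grip 39.5
  top 0.023 0.14 11 -> [ 0.023 -0.05   0.008]
  scene 0.009 0.18 21 -> [ 0.016 -0.067  0.006]
t 18.275 x [ 0.013 -0.074  0.006] P [0.008 0.035 0.017] yaw -7.48 plan L [ 0.006 -0.003 -0.005  0.003  0.001  0.001  0.001  0.001  0.001  0.001
  0.001  0.   ] f [0.007 0.038 0.04 ]
[[[0.02, -0.15, -0.01], [-0.63, 0.08, -0.01]], [[0.02, -0.23, -0.01], [-0.22, 0.03, -0.01]], [[0.03, -0.26, -0.01], [-0.01, 0.0, -0.01]]]
```

Run:
```python
import json
S=json.load(open("st.json")); S["rows"]=[[[.02,-.15,0],[-.6,.08,-.01]],[[.02,-.23,0],[-.15,.02,-.01]],[[.03,-.26,0],[0,0,-.01]]]; json.dump(S,open("st.json","w"))
```

Request:
play_rows:
  rows:
    - [[0.02,-0.15,0],[-0.6,0.08,-0.01]]
    - [[0.02,-0.23,0],[-0.15,0.02,-0.01]]
    - [[0.03,-0.26,0],[0,0,-0.01]]

```text
time: 18.65
tool_pos: [499.7, -129.3, 255.5]
tcp_rot: [3.14, 0.024, 1.439]
contact_force: [0.2, -0.5, -6.1]
grip_width: 39.8
finger_force: 30.0
```

```bash
python3 cyc.py 3 -188 506 -8.3 0.1 255
```

```text
t 18.65 pred [-0.004 -0.06   0.006] f cmd 0.025 meas 0.024 tcp [ 499.7 -129.3  255.5] F [ 0.2 -0.5 -6.1] grip 39.8
  top 0.004 0.22 11 -> [ 0.003 -0.044  0.009]
  scene -0.007 0.28 26 -> [-0.002 -0.046  0.007]
t 18.75 x [-0.004 -0.042  0.007] P [0.008 0.035 0.017] yaw -7.56 plan L [-0.007 -0.007 -0.005  0.003  0.002  0.001  0.001  0.001  0.001  0.001
  0.001  0.   ] f [0.029 0.022 0.012]
[[[0.01, -0.11, -0.0], [-0.03, 0.0, -0.01]], [[0.02, -0.16, -0.0], [0.04, -0.01, -0.01]], [[0.02, -0.19, -0.0], [0.07, -0.01, -0.01]]]
```

Run:
```python
import json
S=json.load(open("st.json")); S["rows"]=[[[.02,-.2,0],[0,0,-.02]],[[.02,-.25,0],[.05,-.01,-.02]],[[.02,-.2,0],[.05,-.01,-.01]]]; json.dump(S,open("st.json","w"))
```

Request:
play_rows:
  rows:
    - [[0.02,-0.2,0],[0,0,-0.02]]
    - [[0.02,-0.25,0],[0.05,-0.01,-0.02]]
    - [[0.02,-0.2,0],[0.05,-0.01,-0.01]]

```text
time: 19.12
tool_pos: [501.4, -149.9, 255.4]
tcp_rot: [3.139, 0.01, 1.43]
contact_force: [0.6, -0.1, -7.5]
grip_width: 39.7
finger_force: 30.0
```

```bash
python3 cyc.py 3 -188 506 -8.3 0.1 255
```

```text
t 19.125 pred [-0.003 -0.019  0.007] f cmd 0.011 meas 0.01 tcp [ 501.4 -149.9  255.4] F [ 0.6 -0.1 -7.5] grip 39.7
  top -0.005 0.13 16 -> [-0.005 -0.022  0.007]
  scene -0.01 0.28 27 -> [-0.008 -0.025  0.006]
t 19.225 x [-0.009 -0.023  0.006] P [0.008 0.035 0.017] yaw -8.08 plan L [-0.01  -0.008 -0.005  0.002  0.001  0.     0.     0.     0.     0.
  0.     0.   ] f [0.021 0.019 0.012]
[[[0.01, -0.1, -0.0], [-0.07, 0.01, -0.0]], [[0.02, -0.16, -0.0], [0.01, -0.0, -0.0]], [[0.02, -0.18, -0.0], [0.05, -0.01, -0.0]]]
```

Run:
```python
import json
S=json.load(open("st.json")); S["rows"]=[[[.02,-.2,0],[-.1,.01,-.01]],[[.02,-.25,0],[0,0,-.01]],[[.02,-.2,0],[.05,-.01,0]]]; json.dump(S,open("st.json","w"))
```

Request:
play_rows:
  rows:
    - [[0.02,-0.2,0],[-0.1,0.01,-0.01]]
    - [[0.02,-0.25,0],[0,0,-0.01]]
    - [[0.02,-0.2,0],[0.05,-0.01,0]]

```text
time: 19.6
tool_pos: [503.3, -169.0, 255.5]
tcp_rot: [3.138, 0.017, 1.428]
contact_force: [0.3, -0.5, -6.6]
grip_width: 40.1
finger_force: 30.0
```

```bash
python3 cyc.py 3 -188 506 -8.3 0.1 255
```

```text
t 19.6 pred [-0.003 -0.005  0.006] f cmd 0.018 meas 0.017 tcp [ 503.3 -169.   255.5] F [ 0.3 -0.5 -6.6] grip 40.1
  top -0.005 0.49 14 -> [-0.005 -0.008  0.006]
  scene -0.014 0.22 29 -> [-0.008 -0.014  0.004]
t 19.7 x [-0.009 -0.012  0.004] P [0.008 0.035 0.017] yaw -8.18 plan L [-0.009 -0.006 -0.004  0.001  0.    -0.    -0.    -0.    -0.    -0.
 -0.    -0.   ] f [0.018 0.014 0.007]
[[[0.01, -0.07, -0.0], [-0.01, 0.0, -0.0]], [[0.02, -0.11, -0.0], [0.03, -0.0, -0.0]], [[0.02, -0.13, -0.0], [0.05, -0.01, -0.0]]]
```

Run:
```python
import json
S=json.load(open("st.json")); S["rows"]=[[[.02,-.15,0],[0,0,-.01]],[[.03,-.2,0],[.05,-.01,-.01]],[[.03,-.15,0],[.05,-.01,0]]]; json.dump(S,open("st.json","w"))
```

Request:
play_rows:
  rows:
    - [[0.02,-0.15,0],[0,0,-0.01]]
    - [[0.03,-0.2,0],[0.05,-0.01,-0.01]]
    - [[0.03,-0.15,0],[0.05,-0.01,0]]

```text
time: 20.08
tool_pos: [505.7, -184.1, 255.4]
tcp_rot: [3.137, 0.003, 1.425]
contact_force: [-0.6, 0.1, -6.5]
grip_width: 40.0
finger_force: 30.0
```

```bash
python3 cyc.py 3 -188 506 -8.3 0.1 255
python3 - <<'E'
from ctl import *
np.set_printoptions(precision=1,suppress=True)
c,o=wcap();t=capture("top");s=capture("scene");np.savez("hov.npz",c=c["frame"],t=t["frame"],s=s["frame"]);print(o["time"],o["tool_pos"])
A=c["frame"][0:260]; B=cv2.resize(t["frame"][125:255,340:430],(360,520),interpolation=cv2.INTER_CUBIC)
im=np.zeros((540,800,3),np.uint8);im[:520,:360]=B; im[:179,360:800]=cv2.resize(A,(440,179)); im[180:540,360:800]=cv2.resize(s["frame"][200:380,220:440],(440,360),interpolation=cv2.INTER_CUBIC)
cv2.imwrite("pics/hov.png",im[:,:,::-1])
json.dump({n:dict(rvec=np.ravel(k["rvec"]).tolist(),tvec=np.ravel(k["tvec"]).tolist(),fov_y=k["fov_y"],cx=k["cx"],cy=k["cy"]) for n,k in(("c",c),("t",t),("s",s))},open("cal.json","w"))
E
```

```text
t 20.075 pred [-0.003 -0.003  0.004] f cmd 0.003 meas 0.003 tcp [ 505.7 -184.1  255.4] F [-0.6  0.1 -6.5] grip 40.0
  top -0.012 0.36 13 -> [-0.011 -0.021  0.002]
  scene -0.019 0.48 33 -> [-0.015 -0.029  0.   ]
t 20.175 x [-0.016 -0.031  0.   ] P [0.008 0.035 0.017] yaw -8.37 plan L [-0.017 -0.013 -0.01  -0.001 -0.001 -0.003 -0.002 -0.002 -0.001 -0.002
 -0.001 -0.   ] f [0.045 0.05  0.04 ]
[[[0.0, -0.16, -0.0], [-0.29, 0.04, 0.0]], [[0.0, -0.24, -0.0], [-0.04, 0.01, 0.0]], [[0.0, -0.28, -0.0], [0.07, -0.01, 0.0]]]
20.175 [ 505.6 -184.4  255.4]
```

View pics/hov.png

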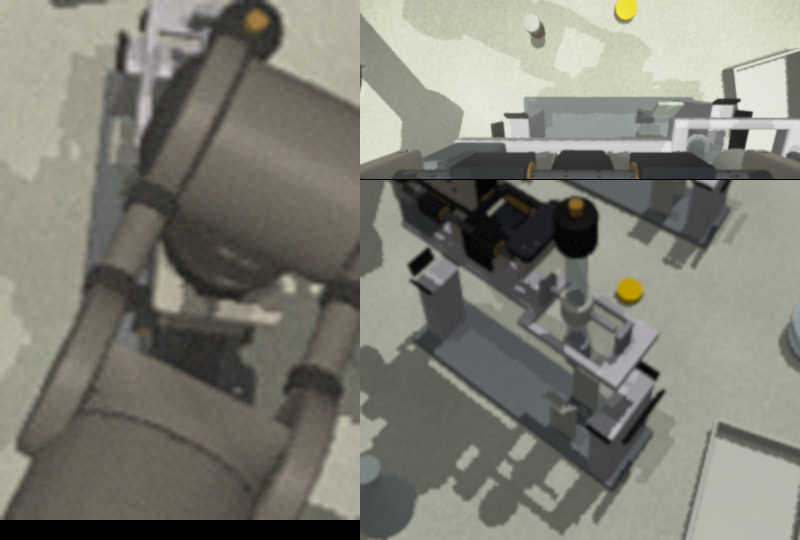

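The hover view shows the carrier over dock B, with the bar parallel to the foot plate and the column upright between the cheeks. I'll correct the lean and the last few millimetres, then re-check the dock's position.

Run:
```python
from ctl import *
S=json.load(open("st.json")); x=np.array(S["x"]); x,M=step(x,.15,S["f"],S["f"],0); S["x"]=x.tolist(); print(x)
S["rows"]=[[[.01,-.05,0],[-.45,.07,0]],[[0,-.05,0],[0,0,0]],[[0,-.04,0],[.1,-.01,0]]]; json.dump(S,open("st.json","w"))
```

```text
[-0.02106337 -0.03692542  0.00047835]
```

Request:
play_rows:
  rows:
    - [[0.01,-0.05,0],[-0.45,0.07,0]]
    - [[0,-0.05,0],[0,0,0]]
    - [[0,-0.04,0],[0.1,-0.01,0]]

```text
time: 20.7
tool_pos: [506.0, -187.5, 255.5]
tcp_rot: [3.138, 0.051, 1.426]
contact_force: [0.2, -0.6, -6.2]
grip_width: 39.6
finger_force: 30.0
```

```bash
python3 cyc.py 3 -188.5 506 -8.3 0.05 255
python3 - <<'E'
from ctl import *
np.set_printoptions(precision=1,suppress=True)
d=np.load("hov.npz"); 
c,o=wcap()
for q,z in(("dock_b_seat",130),("handle",0)):
  for r in pinpoint(q,"wrist")[:2]: print(q,round(r["p"],2),np.round(r["at"],1),atz(c,r["at"],z or o["tool_pos"][2]+2.3),o["tool_pos"])
S=json.load(open("st.json")); x,M=step(S["x"],.15,S["f"],S["f"],0); S["x"]=x.tolist(); print(x,get_obs()["time"]); json.dump(S,open("st.json","w"))
np.savez("hov2.npz",c=c["frame"],r=np.ravel(c["rvec"]),t=c["tvec"])
E
```

```text
t 20.7 pred [-0.028 -0.011  0.   ] f cmd 0.053 meas 0.051 tcp [ 506.  -187.5  255.5] F [ 0.2 -0.6 -6.2] grip 39.6
  top -0.029 0.33 14 -> [-0.029 -0.013  0.   ]
  scene -0.034 0.44 34 -> [-0.031 -0.014 -0.   ]
t 20.8 x [-0.032 -0.012 -0.   ] P [0.008 0.035 0.017] yaw -8.3 plan L [-0.03  -0.022 -0.016 -0.005 -0.003 -0.003 -0.002 -0.002 -0.002 -0.002
 -0.001 -0.   ] f [0.067 0.058 0.039]
[[[0.0, -0.16, -0.01], [-0.1, 0.01, 0.0]], [[0.0, -0.21, -0.01], [0.07, -0.01, 0.0]], [[0.0, -0.21, -0.01], [0.13, -0.02, 0.0]]]
dock_b_seat 0.58 [185.8 324.4] [ 507.2 -186.3  130. ] [ 505.9 -188.4  255.5]
dock_b_seat 0.48 [227.5 321.4] [ 498.  -228.5  130. ] [ 505.9 -188.4  255.5]
handle 0.98 [249.3 324.4] [ 506.3 -186.9  257.8] [ 505.9 -188.4  255.5]
[-0. -0. -0.] 20.95
```

Run:
```python
import json
S=json.load(open("st.json")); print(S["x"]); S["rows"]=[[[0,0,0],[-.35,.05,0]],[[0,0,0],[-.05,.01,0]],[[0,0,0],[.15,-.02,0]]]; json.dump(S,open("st.json","w"))
```

```text
[-0.03321880594407062, -0.006035270227822401, -0.0004223598115562638]
```

Request:
play_rows:
  rows:
    - [[0,0,0],[-0.35,0.05,0]]
    - [[0,0,0],[-0.05,0.01,0]]
    - [[0,0,0],[0.15,-0.02,0]]

```text
time: 21.32
tool_pos: [506.0, -187.3, 255.4]
tcp_rot: [3.139, 0.086, 1.426]
contact_force: [0.1, 0.6, -6.0]
grip_width: 39.8
finger_force: 30.0
```

```bash
python3 cyc.py 3 -188.5 506 -8.3 0.001 255
```

```text
t 21.325 pred [-0.026  0.05  -0.   ] f cmd 0.088 meas 0.086 tcp [ 506.  -187.3  255.4] F [ 0.1  0.6 -6. ] grip 39.8
  top -0.035 0.37 15 -> [-0.034  0.031 -0.003]
  scene -0.032 0.4 35 -> [-0.032  0.037 -0.003]
t 21.425 x [-0.03   0.043 -0.003] P [0.008 0.035 0.017] yaw -8.29 plan L [-0.025 -0.014 -0.007 -0.004 -0.002 -0.001 -0.001 -0.    -0.    -0.
 -0.    -0.   ] f [ 0.032  0.004 -0.008]
[[[0.0, -0.0, -0.01], [0.4, -0.06, -0.0]], [[0.0, -0.0, -0.01], [0.2, -0.03, -0.0]], [[0.0, -0.0, -0.01], [0.08, -0.01, -0.0]]]
```

Run:
```python
import json
S=json.load(open("st.json")); S["rows"]=[[[0,0,0],[.25,-.04,0]],[[0,0,0],[.15,-.02,0]],[[0,0,0],[.1,-.01,0]]]; json.dump(S,open("st.json","w"))
```

Request:
play_rows:
  rows:
    - [[0,0,0],[0.25,-0.04,0]]
    - [[0,0,0],[0.15,-0.02,0]]
    - [[0,0,0],[0.1,-0.01,0]]

```text
time: 21.8
tool_pos: [505.8, -188.3, 255.5]
tcp_rot: [3.139, 0.017, 1.424]
contact_force: [0.1, -0.1, -6.7]
grip_width: 39.8
finger_force: 30.0
```

```bash
python3 cyc.py 3 -188.5 506 -8.3 0.001 255
```

```text
t 21.8 pred [-0.011  0.057 -0.003] f cmd 0.018 meas 0.017 tcp [ 505.8 -188.3  255.5] F [ 0.1 -0.1 -6.7] grip 39.8
  top -0.011 0.1 14 -> [-0.011  0.057 -0.003]
  scene -0.016 0.23 31 -> [-0.011  0.049 -0.005]
t 21.9 x [-0.008  0.049 -0.005] P [0.008 0.035 0.017] yaw -8.4 plan L [-0.003  0.005  0.006  0.005  0.004  0.002  0.001  0.001  0.     0.
  0.     0.   ] f [-0.028 -0.039 -0.032]
[[[0.0, 0.0, -0.0], [0.33, -0.05, 0.0]], [[0.0, 0.0, -0.0], [0.07, -0.01, 0.0]], [[0.0, 0.0, -0.0], [-0.05, 0.01, 0.0]]]
```

Run:
```python
import json
S=json.load(open("st.json")); S["rows"]=[[[0,0,-.4],[.3,-.04,0]],[[0,0,-.5],[.08,-.01,0]],[[0,0,-.5],[-.1,.01,0]]]; json.dump(S,open("st.json","w"))
```

Request:
play_rows:
  rows:
    - [[0,0,-0.4],[0.3,-0.04,0]]
    - [[0,0,-0.5],[0.08,-0.01,0]]
    - [[0,0,-0.5],[-0.1,0.01,0]]

```text
time: 22.28
tool_pos: [505.7, -188.2, 212.4]
tcp_rot: [3.14, -0.021, 1.424]
contact_force: [-0.4, 1.2, -6.6]
grip_width: 40.2
finger_force: 30.0
```

```bash
python3 cyc.py 3 -188.5 506 -8.3 0.001 180
```

```text
t 22.275 pred [ 0.005  0.02  -0.005] f cmd -0.022 meas -0.021 tcp [ 505.7 -188.2  212.4] F [-0.4  1.2 -6.6] grip 40.2
  top -0.011 0.08 13 -> [-0.01  -0.015 -0.01 ]
  scene -0.02 0.19 32 -> [-0.014 -0.03  -0.012]
t 22.375 x [-0.016 -0.036 -0.012] P [0.008 0.035 0.017] yaw -8.4 plan L [-0.02  -0.025 -0.023 -0.017 -0.011 -0.007 -0.004 -0.002 -0.002 -0.001
 -0.    -0.   ] f [0.076 0.099 0.086]
[[[0.01, -0.0, -0.35], [-0.7, 0.1, 0.0]], [[0.01, -0.0, -0.35], [-0.16, 0.02, 0.0]], [[0.01, -0.0, -0.35], [0.09, -0.01, 0.0]]]
```

Run:
```python
import json
S=json.load(open("st.json")); S["rows"]=[[[0,0,-.4],[-.55,.08,0]],[[0,0,-.4],[0,0,0]],[[0,0,-.2],[.1,-.01,0]]]; json.dump(S,open("st.json","w"))
```

Request:
play_rows:
  rows:
    - [[0,0,-0.4],[-0.55,0.08,0]]
    - [[0,0,-0.4],[0,0,0]]
    - [[0,0,-0.2],[0.1,-0.01,0]]

```text
time: 22.75
tool_pos: [505.7, -187.3, 182.7]
tcp_rot: [3.141, 0.04, 1.426]
contact_force: [0.2, -0.7, -7.1]
grip_width: 39.3
finger_force: 30.0
```

```bash
python3 cyc.py 3 -188.5 506 -8.3 0.001 180
```

```text
t 22.75 pred [-0.029 -0.032 -0.012] f cmd 0.042 meas 0.04 tcp [ 505.7 -187.3  182.7] F [ 0.2 -0.7 -7.1] grip 39.3
  top -0.022 0.12 12 -> [-0.022 -0.015 -0.009]
  scene -0.029 0.11 29 -> [-0.025 -0.02  -0.01 ]
t 22.85 x [-0.026 -0.019 -0.01 ] P [0.008 0.035 0.017] yaw -8.31 plan L [-0.028 -0.027 -0.022 -0.015 -0.01  -0.006 -0.004 -0.002 -0.001 -0.001
 -0.    -0.   ] f [0.088 0.088 0.068]
[[[0.0, -0.0, -0.03], [-0.33, 0.05, 0.0]], [[0.0, -0.0, -0.03], [0.0, -0.0, 0.0]], [[0.0, -0.0, -0.03], [0.14, -0.02, 0.0]]]
```

Request:
play_rows:
  rows:
    - [[0,0,-0.1],[0.1,-0.01,0]]
    - [[0,0,-0.1],[0.1,-0.01,0]]
    - [[0,0,-0.1],[0.1,-0.01,0]]
    - [[0,0,-0.1],[0,0,0]]
    - [[0,0,-0.08],[0,0,0]]

```text
time: 23.48
tool_pos: [505.8, -187.9, 168.8]
tcp_rot: [-3.141, -0.0, 1.425]
contact_force: [0.7, 0.3, -6.6]
grip_width: 39.8
finger_force: 30.0
```

Run:
```python
from ctl import *
o=get_obs(); t=capture("top"); s=capture("scene"); print(o["time"],np.round(o["tool_pos"],1),round(tilt(o),3),np.round(o["contact_force"],1),o["grip_width"],lean(t,o,-.02,162),lean(s,o,-.02,162))
```

```text
23.475 [ 505.8 -187.9  168.8] -0.0 [ 0.7  0.3 -6.6] 39.820705641715854 (-0.053105472085421455, 0.01519657752022334, 11) (-0.06082573297971981, 0.00044528788852228043, 28)
```

The foot is in the slot, resting on a cheek at −0.055 rad as expected. The carrier is level and between the lips with no side force. Easing it down.

Request:
play_rows:
  rows:
    - [[0,0,-0.06],[0,0,0]]
    - [[0,0,-0.05],[0,0,0]]
    - [[0,0,-0.04],[0,0,0]]
    - [[0,0,-0.03],[0,0,0]]
    - [[0,0,0],[0,0,0]]

```text
time: 24.2
tool_pos: [505.8, -187.9, 163.6]
tcp_rot: [-3.141, -0.0, 1.425]
contact_force: [-0.3, 0.0, -7.0]
grip_width: 39.7
finger_force: 30.0
```

Request:
play_rows:
  rows:
    - [[0,0,-0.02],[0,0,0]]
    - [[0,0,-0.02],[0,0,0]]
    - [[0,0,-0.02],[0,0,0]]
    - [[0,0,0],[0,0,0]]

```text
time: 24.7
tool_pos: [506.0, -187.9, 162.8]
tcp_rot: [3.141, 0.0, 1.425]
contact_force: [-2.9, 1.0, 5.8]
grip_width: 39.8
finger_force: 30.0
```

The force swung from −6.6 N (hanging) to +5.8 N at TCP z 162.8, the same height as in the first dock, so it's seated. Releasing and retreating straight up.

Request:
play_rows:
  rows:
    - [[0,0,0.01],[0,0,0]]
    - [[0,0,0],[0,0,0]]
    - [[0,0,0],[0,0,0]]
    - [[0,0,0],[0,0,0]]
    - [[0,0,0],[0,0,0]]
    - [[0,0,0],[0,0,0]]
  hand: 1

```text
time: 25.45
tool_pos: [505.9, -187.9, 162.1]
tcp_rot: [-3.141, -0.0, 1.425]
contact_force: [-0.8, 0.4, -0.2]
grip_width: 91.0
finger_force: 0.0
```

Request:
play_rows:
  rows:
    - [[0,0,0.2],[0,0,0]]
    - [[0,0,0.5],[0,0,0]]
    - [[0,0,0.8],[0,0,0]]
    - [[0,0,1],[0,0,0]]
    - [[0,0,1],[0,0,0]]
    - [[0,0,1],[0,0,0]]
    - [[0,0,1],[0,0,0]]
    - [[-0.3,0,1],[0,0,0]]
    - [[-0.5,0,0.5],[0,0,0]]
    - [[-0.5,0,0],[0,0,0]]
    - [[0,0,0],[0,0,0]]
    - [[0,0,0],[0,0,0]]

```text
time: 26.95
tool_pos: [466.6, -187.8, 371.3]
tcp_rot: [-3.14, -0.001, 1.425]
contact_force: [-0.2, 0.3, -0.1]
grip_width: 91.8
finger_force: 0.0
```

Run:
```python
from ctl import *
np.set_printoptions(precision=1,suppress=True)
c,o=wcap(); t=capture("top"); s=capture("scene"); print(o["time"],o["tool_pos"],o["contact_force"],o["grip_width"])
for q,z in(("handle",165),("carrier",130),("column_top",315.5)):
  for n,cc in(("wrist",c),("top",t),("scene",s)):
    for r in pinpoint(q,n)[:1]: print(q,n,round(r["p"],2),np.round(r["at"],1),atz(cc,r["at"],z)[:2])
cv2.imwrite("pics/end.png",np.vstack([c["frame"][:220],cv2.resize(s["frame"][180:380,180:500],(640,380))])[:,:,::-1])
```

```text
26.95 [ 466.6 -187.8  371.3] [-0.2  0.3 -0.1] 91.8193957870086
handle top 0.96 [196.4 384.6] [ 513.4 -197.4]
handle scene 0.79 [255.3 288.2] [ 511.3 -176.4]
carrier wrist 0.89 [171.5 352.7] [ 505.5 -189.6]
carrier top 0.82 [200.7 380. ] [ 506.4 -189.1]
carrier scene 0.69 [305.7 328.4] [ 645.4 -226.3]
column_top wrist 0.62 [224.5 545.8] [ 626.6 -216.8]
column_top top 0.63 [138.9 397.4] [ 638.7 -211.5]
column_top scene 0.73 [250.9 323.5] [ 626.4 -216.1]
```

View pics/end.png

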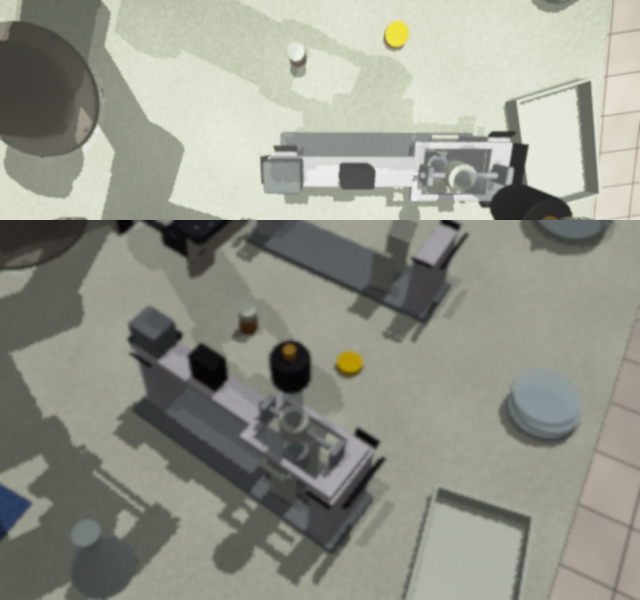

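The final view shows the carrier seated in dock B at about (505.5–506.4, −189.5), within a few millimetres of the seat. The column is upright in the slot, the vial and cap are undisturbed, and the gripper is clear. Handing in.

```bash
python3 -c "
from plant import bot
print(bot.close_job())"
```

```text
the job is handed in; nothing more can be done
None
```

The carrier is seated in the empty dock and released at rest, with its column upright in the slot after about 11 s balanced in the air (lean at most about 0.08 rad by camera); the job is handed in, but no verdict came back.

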